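# Pack the sample carrier for the courier

### The job

Pack the open yellow carrier for the courier: stand these on its floor in one row along its middle line, side by side and upright, from left to right as the robot sees it: one blue cool pack, the small tube rack, the lidded white sample box, the other cool pack (broad faces of the packs towards the samples, rack lengthwise in the row, all square to the carrier). Then lay the flat grey temperature logger on the middle of the sample box's lid. Set the rack and the box down gently, never dropped or tipped over, and leave the pot, the tape roll and the bottle on the steel tray where they are.

Things in the scene. Friction and masses are not known exactly. Their poses are not given: they have to be found in the camera images.
- carrier: Fixed open yellow box, 326 mm long (its y), 196 mm wide (its x), 60 mm high; walls and floor 6 mm thick (314 x 184 mm inside); a 12 mm flange round the outside of the rim, end grips to 366 mm overall. Origin: centre of the underside, on the table. +y to the robot's left, +x away from it, turned up to 0.2 rad. On the left or right half of the bench.
- tray: Fixed flat stainless steel tray, 390 mm (y) x 250 mm (x), rim 12 mm high, floor 4 mm thick; everything loose starts on it. Origin: centre of the underside, on the table; turned up to 0.2 rad. It stands on the other half of the bench.
- rack: Loose small white two-tier tube rack, six closed blood tubes fixed in its 2 x 4 holes: 46 mm wide (x), 88 mm long (y); 12 mm thick top plate from 54 to 66 mm above its foot (grip its long edges), red caps to 88 mm, open below the plate, 0.14 to 0.2 kg. Origin: centre of the underside, z up. Starts within 0.2 rad of the tray's axes. The big 4 x 10 rack at the back is not meant.
- samplebox: Loose white lidded sample box, 60 mm wide (x), 70 mm long (y, 74 over two grey clips), 75 mm high, flat top with a grey panel; clipped lid covers the upper 22 mm (58 x 68 mm below it). 0.16 to 0.31 kg. Origin: centre of the underside, z up. Starts within 0.2 rad of the tray's axes.
- pack_a: Loose hard-shelled blue cool pack standing on end: 56 mm broad (x), 38 mm thick (y), 82 mm high, with a white filler plug 16 mm across and 6 mm high on top, 14 mm off centre. 0.13 to 0.24 kg. Origin: centre of the underside, z up. Starts within 0.2 rad of the tray's axes. Same as pack_b; either may go to either end.
- pack_b: The second cool pack, the same as pack_a.
- logger: Loose flat grey temperature logger, 34 mm (x) x 60 mm (y) x 18 mm high, with a dark blank window on top. About 0.06 kg. Origin: centre of the underside, z up. Starts lying flat, within 0.2 rad of the tray's axes.
- pot: Loose bystander: clear specimen pot with a white screw lid, 45 mm across, 59 mm high. Origin: centre of the underside. Stays on the tray.
- tape: Loose bystander: roll of grey tape lying flat, 48 mm across, 25 mm high. Origin: centre of the underside. Stays on the tray.
- bottle: Loose bystander: small amber bottle with a white cap, 36 mm across, 85 mm high. Origin: centre of the underside. Stays on the tray.

How it is judged:
By the outcome, as a careful person would: the job done as asked, in the order asked, and still so for the second after the job is handed in, with the robot touching nothing.
It also fails if it takes over 136 s, if anything falls off the work surface, if the arm or the gripper's body presses on something with over 40 N, if the wrist force passes 120 N, or if a joint passes its speed limit or range.

### The arm

A 7-joint arm with a two-finger parallel gripper is mounted at the origin on the work surface. World frame = base frame: x ahead of the robot, y to its left, z up, the work surface at z = 0. Lengths are in m, angles in rad, forces in N, time in s.
With the tool pointing down it reaches from about 0.425 to 0.875 m from the base axis. Payload 8.4 kg.
Tool frame: the origin (TCP) lies at the very end of the fingers, on their centre line; the grasp point (between the pads) lies behind it (env.pinch_z is the z of the grasp point in the tool frame, in m); z points along the fingers, y is the direction in which the jaws open and shut (so a half turn about z gives the same grasp; the last joint's range is limited). The gripper opens to 85 mm and grips with 20 to 120 N. Pads are 22 mm wide; open, the fingers measure 114 mm over their backs; the gripper's body (76 mm by 85 mm) begins 54 mm behind the grasp point. The pads swing forward as they close: fully open they stand 13 mm farther back than shut.
Start: joints at [-1.413, 0.333, 0.04, 1.465, -0.013, 1.343, -0.059], TCP at [0.165, 0.629, 0.231] pointing down, gripper open.
Joint ranges: [-2.58, 2.58], [-0.38, 2.09], [-1.3, 1.39], [0.25, 2.4], [-1.5, 4.64], [0.08, 2.09], [-2.65, 2.65]. Speed limits (rad/s): [2.22, 2.22, 2.79, 2.79, 3.14, 3.14, 3.14].

### API

Orientations are given as a unit quaternion [x, y, z, w].
In Python, from workcell import env, imaging gives the robot as it stands.
- The arm moves only by the tool drive_tool, never from a script. Its argument "commands" is one flat list of numbers, 5 for each row, row after row: the shift along the world's x, y, z in m, then the turn about the world's z in rad, then the gripper's target within -1 to 1 (shut at 1, half-way at 0, fully open at -1). In form: [tx, ty, tz, turn, claw, tx, ty, tz, turn, claw, ...]. A call has 1 to 5 rows; each row shifts and turns the commanded pose from where the row before left it; what a row does not reach is not made up. A row lasts 1/12 s, in which the tool goes at most 41.7 mm and 7.16 degrees, less where a joint would pass 70% of its speed; a pose out of reach is approached as far as the arm can. A call is refused whole if a number of a shift passes 0.0417 or a number of a turn 0.125, either way. A call with a gripper value outside its range is refused whole. The fingers move at their own pace and stop on an object; the grip force is fixed at half the most. Time passes only in rows, so rows that do not move let the fingers close. It gives the time, the measured TCP pose, the force and the opening at its end, in the units of the state.
- env.get_obs(): the state, without advancing time (a new reading comes with each control period).
- imaging.get_image(name): name is "scene" or "top" or "wrist"; returns the picture (400x640x3 uint8, red, green, blue); there is no depth.
- imaging.get_calibration(name): a dict with "vfov" (degrees; the focal length in pixels is half the picture's height over the tangent of half this angle, whatever the lens; pixels are square), "cx", "cy" (the principal point, pixels), "k1" (the pictures are not rectified: a ray, as slopes to the right and down, at radius r is drawn at 1 + k1 r^2 times it, then the intrinsics apply), "rvec" (rotation vector, rad) and "tvec" (3), from world to camera coordinates, as OpenCV has them; the wrist camera has in their place "tool_from_camera" (4x4, takes a point from camera to tool coordinates, whose origin is the TCP and whose axes are the flange's). Camera axes: x right, y down, z forward; pixel columns grow to the right and rows downward; lengths in m; the calibration is good to about 2 mm. A picture is of the moment at which its call begins: read the wrist's pose just before it. get_calibration takes no time and is no camera call.
- env.job_done(): hands the job in, once; it reports no verdict.
Trained networks look in the newest picture that a camera, given by its name, has taken for a name from the list of things; names that differ only in an ending like _2 or _b are one class to them, and where a whole thing is asked for, a point or a joint stands for the part that bears it (a point fixed in the world has none). Each returns a list of dicts, best first, with "confidence" (0 to 1); they miss things now and then, are a little off and sometimes report something else, mostly with a low value. They report only what shows in the picture. A call takes as long as a camera call.
- imaging.recognise(query, camera): "extent" ([left, top, width, height] in pixels, round what is visible of it).
- imaging.trace(query, camera): "pixels" (400x640 bool, what is visible of it) and "extent" ([left, top, width, height] in pixels, round what is visible of it).
The state is a dict: "time_s": time; "joint_positions": joint angles; "qvel": joint speeds; "joint_torque": joint torques, N m; "position": TCP position; "ee_rot": TCP orientation; "ft_force": force on the tool from outside, world axes, zero at the start; "ft_torque": the same for the moment, N m; "opening": finger opening in m.
Only numpy, scipy, OpenCV 4.12 (cv2) and the standard library are available. Lean on these libraries where they do the work, as an engineer would, in place of code of your own. Each camera call takes 0.05 s, during which the arm holds its last target.

## Working session

There is one attempt and no reset: what is moved stays moved. The work goes in short steps, Python scripts to look and compute and a tool call to move; the robot and the scene stay as the last step left them, time stands still between calls to the robot, and variables do not carry over. Pictures are saved under pics/ and viewed, and the job is handed in when it is done.

Besides the shell and the picture viewer there is one more tool, called after "Call:" as a command line: name --argument value ..., lists and objects as JSON in quotes. drive_tool: Moves the arm, as the interface text tells. Its arguments: {"type":"object","properties":{"commands":{"type":"array","items":{"type":"number"}}},"required":["commands"]}

```bash
ls; mkdir -p pics; python3 - <<'E'
from workcell import env, imaging
import cv2
print(env.get_obs(), env.pinch_z)
for n in ("scene","top","wrist"):
    im=imaging.get_image(n); cv2.imwrite(f"pics/{n}0.png",im[:,:,::-1]); print(n,imaging.get_calibration(n))
E
```

```text
pics
{'time_s': 0.0, 'joint_positions': array([-1.41317689,  0.33389764,  0.03989019,  1.4662976 , -0.01338817,
        1.34333336, -0.05848791]), 'qvel': array([-1.13022963e-03,  2.56882710e-04,  6.53162794e-04,  3.88345089e-05,
       -6.88930355e-04, -1.47369088e-03,  1.35604034e-03]), 'joint_torque': array([-2.47398202e-05, -6.58571863e+01,  1.36554714e+00, -4.05545998e+01,
        1.68151420e-02,  1.31366783e-02,  1.97303814e-05]), 'position': array([0.16502488, 0.62820599, 0.2304172 ]), 'ee_rot': array([ 1.28066144e-01,  9.91765277e-01, -8.33920176e-04, -4.24719187e-05]), 'ft_force': array([-0.6918649 , -0.55475953,  0.1530133 ]), 'ft_torque': array([-0.02122377, -0.00722219,  0.02904641]), 'opening': 0.08554354018457304} -0.0187
scene {'vfov': 55.29934452009479, 'cx': 315.8463966312975, 'cy': 194.6027066938964, 'k1': -0.04043788344753547, 'rvec': array([ 1.16726781,  2.47776821, -0.81963143]), 'tvec': array([ 0.32881266, -0.26086251,  1.24053251])}
top {'vfov': 55.90701874045177, 'cx': 319.288323066105, 'cy': 201.2689949592778, 'k1': 0.030163965613508727, 'rvec': array([ 2.19660108, -2.13332009,  0.08539573]), 'tvec': array([-0.01509706,  0.51719976,  1.04115739])}
wrist {'vfov': 70.30771236677597, 'cx': 319.0486330011991, 'cy': 198.29190952566776, 'k1': -0.009526970343788563, 'tool_from_camera': array([[-4.74479365e-04, -9.46832406e-01, -3.21726855e-01,
         8.22810144e-02],
       [ 9.99999680e-01, -6.56255430e-04,  4.56550932e-04,
         9.74671166e-04],
       [-6.43412213e-04, -3.21726535e-01,  9.46832415e-01,
        -1.41959142e-01],
       [ 0.00000000e+00,  0.00000000e+00,  0.00000000e+00,
         1.00000000e+00]])}
```

View pics/top0.png

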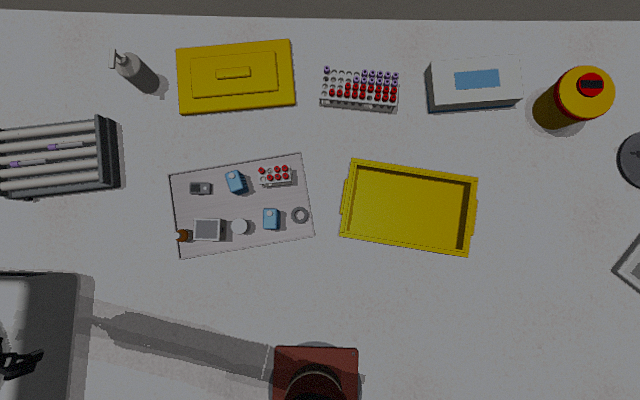

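View pics/scene0.png

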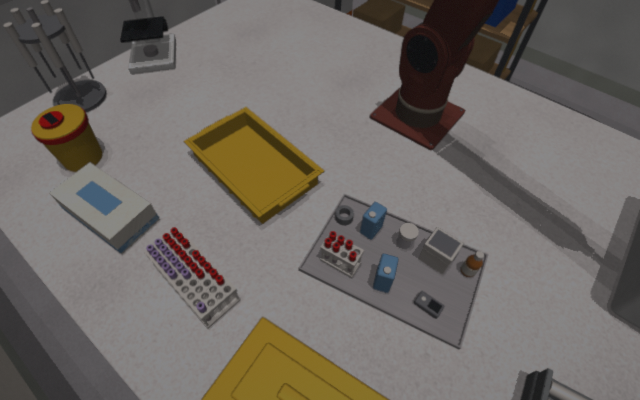

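View pics/wrist0.png

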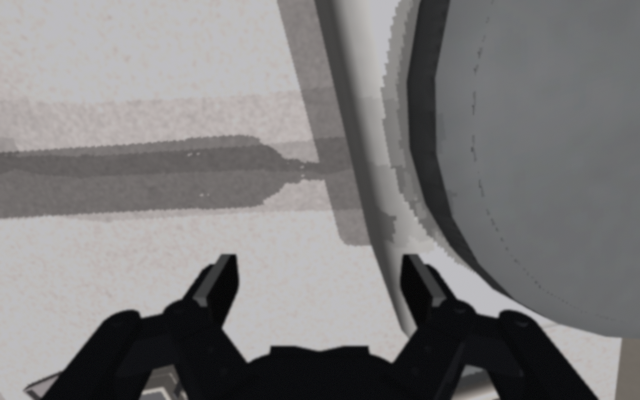

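```bash
cat > h.py <<'E'
from workcell import env, imaging
import numpy as np, cv2
from scipy.spatial.transform import Rotation as R
def cam(name,obs=None):
    c=imaging.get_calibration(name); f=200/np.tan(np.radians(c["vfov"])/2)
    if "rvec" in c:
        Rm=R.from_rotvec(c["rvec"]).as_matrix(); t=np.array(c["tvec"])
    else:
        T=np.eye(4);T[:3,:3]=R.from_quat(obs["ee_rot"]).as_matrix();T[:3,3]=obs["position"]
        M=np.linalg.inv(T@c["tool_from_camera"]); Rm=M[:3,:3];t=M[:3,3]
    return dict(f=f,cx=c["cx"],cy=c["cy"],k1=c["k1"],R=Rm,t=t)
def proj(C,P):
    P=np.atleast_2d(P)@C["R"].T+C["t"]; s=P[:,:2]/P[:,2:]
    r2=(s**2).sum(1,keepdims=True); s=s*(1+C["k1"]*r2)
    return s*C["f"]+[C["cx"],C["cy"]]
def unproj(C,uv,z):
    uv=np.atleast_2d(uv).astype(float); d=(uv-[C["cx"],C["cy"]])/C["f"]; s=d.copy()
    for _ in range(20): s=d/(1+C["k1"]*(s**2).sum(1,keepdims=True))
    D=np.c_[s,np.ones(len(s))]@C["R"]; o=-C["R"].T@C["t"]
    z=np.broadcast_to(z,(len(D),))
    return o+D*((z-o[2])/D[:,2])[:,None]
def snap(fn,name="wrist",scale=1):
    o=env.get_obs(); im=imaging.get_image(name)[:,:,::-1].copy(); cv2.imwrite(fn,im); return o,im,cam(name,o)
def yaw(o):
    m=R.from_quat(o["ee_rot"]).as_matrix(); return np.arctan2(m[1,1],m[0,1]) # direction of jaw axis
E
python3 - <<'E'
from h import *
o,im,C=snap("pics/t1.png","top")
H=dict(carrier=.06,tray=.012,rack=.09,samplebox=.075,pack_a=.082,logger=.022,pot=.06,tape=.025,bottle=.085)
for q,h in H.items():
    for d in imaging.trace(q,"top")[:3]:
        ys,xs=np.nonzero(d["pixels"]); 
        if len(xs)==0: continue
        print(q,round(d["confidence"],2),d["extent"],unproj(C,[xs.mean(),ys.mean()],h*.7)[0].round(3))
# carrier corners
print(unproj(C,[[352,158],[478,176],[468,257],[340,238]],.06).round(3))
print(env.get_obs()["time_s"], np.degrees(yaw(o)))
E
```

```text
carrier 0.9 [336.2, 160.8, 143.5, 95.5] [ 0.507 -0.249  0.042]
tray 0.79 [166.3, 153.3, 148.1, 103.8] [0.502 0.228 0.008]
tray 0.67 [230.1, 218.2, 18.3, 17.1] [0.442 0.225 0.008]
rack 0.69 [259.1, 166.5, 32.1, 19.5] [0.581 0.123 0.063]
samplebox 0.94 [191.7, 217.3, 35.5, 25.3] [0.429 0.298 0.052]
samplebox 0.69 [169.0, 153.6, 145.0, 104.8] [0.498 0.218 0.052]
pack_a 0.9 [228.3, 167.7, 18.5, 26.9] [0.559 0.23  0.057]
pack_a 0.88 [261.9, 207.1, 16.4, 23.1] [0.463 0.129 0.057]
pack_a 0.18 [259.5, 166.1, 30.0, 20.1] [0.582 0.122 0.057]
logger 0.34 [335.1, 158.4, 142.2, 95.9] [ 0.509 -0.254  0.015]
pot 0.75 [230.8, 218.1, 19.7, 16.0] [0.442 0.217 0.042]
tape 0.48 [289.0, 208.1, 21.0, 16.2] [0.478 0.056 0.018]
tape 0.31 [229.5, 218.4, 20.8, 16.7] [0.441 0.221 0.018]
bottle 0.47 [176.0, 232.5, 18.8, 6.5] [0.411 0.367 0.059]
[[ 0.636 -0.087  0.06 ]
 [ 0.595 -0.43   0.06 ]
 [ 0.376 -0.401  0.06 ]
 [ 0.416 -0.06   0.06 ]]
0.65 75.28760080955315
```

Call:
drive_tool --commands '[0.0225,-0.0235,0.002,-0.077,-1,0.0225,-0.0235,0.002,-0.077,-1,0.0225,-0.0235,0.002,-0.077,-1,0.0225,-0.0235,0.002,-0.077,-1,0.0225,-0.0235,0.002,-0.077,-1]'

```text
time_s: 1.07
position: [0.2785, 0.5099, 0.2415]
ee_rot: [0.317, 0.948, 0.0, -0.0]
ft_force: [0.8, 0.6, 0.2]
opening: 0.0856
```

Call:
drive_tool --commands '[0.0225,-0.0235,0.002,-0.077,-1,0.0225,-0.0235,0.002,-0.077,-1,0.0225,-0.0235,0.002,-0.077,-1,0.0225,-0.0235,0.002,-0.077,-1,0.0225,-0.0235,0.002,-0.077,-1]'

```text
time_s: 1.48
position: [0.391, 0.3924, 0.2517]
ee_rot: [0.493, 0.87, 0.0, -0.0]
ft_force: [0.7, -0.4, 0.4]
opening: 0.0852
```

Call:
drive_tool --commands '[0.0225,-0.0235,0.002,-0.077,-1,0.0225,-0.0235,0.002,-0.077,-1,0.0225,-0.0235,0.002,-0.077,-1,0.0225,-0.0235,0.002,-0.077,-1,0,0,0,0,-1]'

```text
time_s: 1.9
position: [0.4849, 0.2932, 0.2602]
ee_rot: [0.624, 0.781, 0.0, 0.002]
ft_force: [0.5, -1.2, 0.2]
opening: 0.0856
```

```bash
python3 - <<'E'
from h import *
o,im,C=snap("pics/w1.png","wrist")
print(o["position"],np.degrees(yaw(o)),o["joint_positions"].round(2),o["time_s"])
H=dict(tray=.012,rack=.09,samplebox=.079,pack_a=.086,logger=.022,pot=.063,tape=.029,bottle=.089)
for q,h in H.items():
    for d in imaging.trace(q,"wrist")[:3]:
        p=d["pixels"]; print(q,round(d["confidence"],2),np.round(d["extent"]))
E
```

```text
[0.48491664 0.29322135 0.26019875] 12.742448362467911 [-1.    0.15  0.43  1.65 -0.06  1.35 -0.35] 1.9
tray 0.92 [227.  61. 196. 257.]
rack 0.82 [340. 254.  41.  82.]
rack 0.57 [244. 349.  19.  11.]
samplebox 0.59 [246. 122.  62.  72.]
pack_a 0.85 [342. 198.  51.  54.]
pack_a 0.78 [256. 246.  46.  55.]
logger 0.6 [354. 110.  34.  51.]
pot 0.73 [256. 192.  36.  44.]
pot 0.3 [355. 115.  34.  48.]
tape 0.85 [268. 294.  32.  28.]
bottle 0.75 [257.  69.  35.  38.]
```

View pics/w1.png

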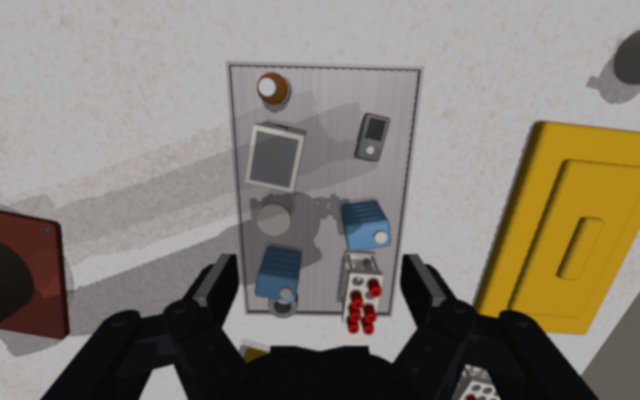

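```bash
cat > fit.py <<'E'
from h import *
from scipy.optimize import minimize
def boxpts(w,l,z0,z1): return [[sx*w/2,sy*l/2,z] for sx in(-1,1) for sy in(-1,1) for z in(z0,z1)]
def cyl(d,z0,z1,x=0,y=0): return [[x+d/2*np.cos(a),y+d/2*np.sin(a),z] for a in np.linspace(0,6.28,13) for z in(z0,z1)]
M=dict(tray=[boxpts(.25,.39,0,.012)],carrier=[boxpts(.22,.350,.05,.06)+boxpts(.196,.326,0,.06),boxpts(.1,.366,.05,.06)],
 rack=[boxpts(.046,.088,0,.066),boxpts(.036,.08,.06,.088)],samplebox=[boxpts(.06,.07,.0,.075)],
 pack_a=[boxpts(.056,.038,0,.082)],logger=[boxpts(.034,.060,0,.018)],pot=[cyl(.045,0,.059)],tape=[cyl(.048,0,.025)],bottle=[cyl(.036,0,.06)+cyl(.02,.06,.085)])
def place(P,x,y,a,z):
    P=np.array(P);c,s=np.cos(a),np.sin(a);return np.c_[x+c*P[:,0]-s*P[:,1],y+s*P[:,0]+c*P[:,1],P[:,2]+z]
def render(C,q,p,z):
    m=np.zeros((400,640),np.uint8)
    for part in M[q]:
        h=cv2.convexHull(proj(C,place(part,*p,z)).astype(np.float32))
        cv2.fillConvexPoly(m,np.round(h*16).astype(np.int32),1,cv2.LINE_8,4)
    return m.astype(bool)
def fit(q,views,p0,z,rot=True):
    # views: list of (C,mask)
    def cost(v):
        p=[p0[0]+v[0]*.01,p0[1]+v[1]*.01,p0[2]+(v[2]*.1 if rot else 0)]
        return -np.mean([(render(C,q,p,z)&m).sum()/max(1,(render(C,q,p,z)|m).sum()) for C,m in views])
    best=None
    for a in ([-1.5,0,1.5] if rot else [0]):
        r=minimize(cost,[0,0,a],method="Nelder-Mead",options=dict(initial_simplex=[[0,0,a],[1,0,a],[0,1,a],[.5,.5,a+1.5]],xatol=.02,fatol=1e-4,maxiter=200))
        if best is None or r.fun<best.fun: best=r
    v=best.x; return [p0[0]+v[0]*.01,p0[1]+v[1]*.01,p0[2]+(v[2]*.1 if rot else 0)],-best.fun
E
cat > s1.py <<'E'
from fit import *
P0=dict(carrier=(.507,-.249,-.12),tray=(.502,.228,.14),rack=(.58,.123,.14),samplebox=(.429,.298,.14),pack_a=(.559,.23,.14),pack_b=(.463,.129,.14),logger=(.56,.32,.14),pot=(.442,.22,0),tape=(.478,.056,0),bottle=(.411,.367,0))
V={n:snap(f"pics/f_{n}.png",n) for n in("wrist","top","scene")}
for q,p0 in P0.items():
    k="pack_a" if q=="pack_b" else q; z=0 if q in("tray","carrier") else .004
    rows={}
    for n in V:
        if n=="wrist" and q=="carrier": continue
        C=V[n][2]; e=proj(C,[[p0[0],p0[1],.04]])[0]
        best=None
        for d in imaging.trace(k,n):
            m=d["pixels"]
            if m.sum()<20: continue
            ys,xs=np.nonzero(m); dist=np.hypot(xs.mean()-e[0],ys.mean()-e[1])
            r=render(C,k,p0,z); iou=(r&m).sum()/(r|m).sum()
            if iou>.25 and (best is None or iou>best[0]): best=(iou,m)
        if best: rows[n]=(C,best[1])
    for s in [[n] for n in rows]+[list(rows)]:
        p,f=fit(k,[rows[n] for n in s],p0,z,q not in("pot","tape","bottle"))
        print(q,s,np.round(p,3),round(f,2))
E
python3 s1.py
```

```text
carrier ['top'] [ 0.507 -0.244 -0.132] 0.98
carrier ['scene'] [ 0.507 -0.242 -0.151] 0.96
carrier ['top', 'scene'] [ 0.507 -0.243 -0.145] 0.97
tray ['wrist'] [0.504 0.23  0.2  ] 0.69
tray ['top'] [0.503 0.227 0.2  ] 0.7
tray ['scene'] [0.503 0.23  0.201] 0.69
tray ['wrist', 'top', 'scene'] [0.503 0.23  0.201] 0.69
rack ['wrist'] [0.586 0.128 0.181] 0.91
rack ['top'] [0.584 0.122 0.079] 0.88
rack ['scene'] [0.585 0.129 0.06 ] 0.93
rack ['wrist', 'top', 'scene'] [0.585 0.127 0.149] 0.9
samplebox ['wrist'] [0.433 0.301 0.007] 0.91
samplebox ['top'] [ 0.429  0.299 -0.058] 0.96
samplebox ['scene'] [ 0.429  0.302 -0.028] 0.9
samplebox ['wrist', 'top', 'scene'] [0.429 0.3   0.001] 0.9
pack_a ['wrist'] [0.562 0.234 0.449] 0.89
pack_a ['top'] [0.56  0.23  0.354] 0.95
pack_a ['scene'] [0.562 0.234 0.318] 0.87
pack_a ['wrist', 'top', 'scene'] [0.56  0.232 0.345] 0.87
pack_b ['wrist'] [0.464 0.134 0.013] 0.89
pack_b ['top'] [0.463 0.129 0.039] 0.93
pack_b ['scene'] [0.459 0.132 0.128] 0.87
pack_b ['wrist', 'top', 'scene'] [0.463 0.132 0.027] 0.86
logger ['wrist'] [ 0.547  0.345 -0.019] 0.84
logger ['top'] [0.547 0.341 0.023] 0.86
logger ['scene'] [ 0.544  0.346 -0.02 ] 0.9
logger ['wrist', 'top', 'scene'] [0.546 0.345 0.029] 0.85
pot ['wrist'] [0.443 0.219 0.   ] 0.86
pot ['top'] [0.44  0.219 0.   ] 0.83
pot ['scene'] [0.438 0.22  0.   ] 0.88
pot ['wrist', 'top', 'scene'] [0.441 0.219 0.   ] 0.84
tape ['wrist'] [0.48  0.055 0.   ] 0.45
tape ['top'] [0.479 0.054 0.   ] 0.56
tape ['scene'] [0.477 0.058 0.   ] 0.92
tape ['wrist', 'top', 'scene'] [0.477 0.058 0.   ] 0.63
bottle ['wrist'] [0.416 0.377 0.   ] 0.87
bottle ['top'] [0.41  0.373 0.   ] 0.51
bottle ['scene'] [0.408 0.376 0.   ] 0.74
bottle ['wrist', 'top', 'scene'] [0.414 0.378 0.   ] 0.7
```

```bash
python3 -c "
import cv2
im=cv2.imread('pics/w1.png')[50:350,210:440]
cv2.imwrite('pics/w1z.png',cv2.resize(im,None,fx=2,fy=2,interpolation=2))"
```

```text
(no output)
```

View pics/w1z.png

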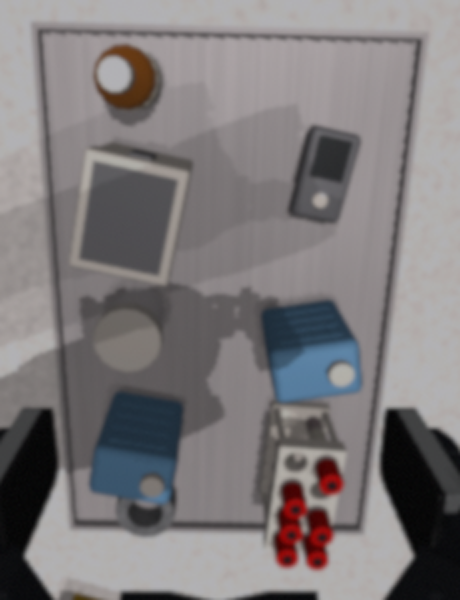

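Call:
drive_tool --commands '[-0.0044,-0.0322,-0.01,-0.038,-1,-0.0044,-0.0322,-0.01,-0.038,-1,-0.0044,-0.0322,-0.01,-0.038,-1,-0.0044,-0.0322,-0.01,-0.038,-1,-0.0044,-0.0322,-0.01,-0.038,-1]'

```text
time_s: 4.37
position: [0.4577, 0.1372, 0.2089]
ee_rot: [0.691, 0.723, 0.0, -0.0]
ft_force: [-0.8, -0.3, 1.2]
opening: 0.0856
```

Call:
drive_tool --commands '[0,0,-0.015,0,-1,0,0,-0.015,0,-1,0,0,0,0,-1,0,0,0,0,-1]'

```text
time_s: 4.7
position: [0.4578, 0.1386, 0.1792]
ee_rot: [0.691, 0.723, -0.001, -0.0]
ft_force: [0.9, 0.0, 0.1]
opening: 0.0851
```

```bash
python3 - <<'E'
from h import *
o,im,C=snap("pics/w2.png","wrist")
print(o["position"],yaw(o),o["time_s"])
E
```

```text
[0.45776084 0.13856777 0.17923267] 0.04598890103467036 4.7
```

View pics/w2.png

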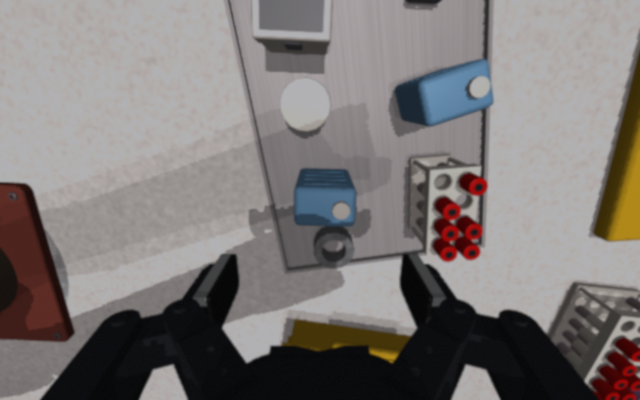

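```bash
cat > one.py <<'E'
# usage: one.py obj x y a [z] -> fit in wrist, overlay
import sys
from fit import *
q=sys.argv[1]; p0=[float(v) for v in sys.argv[2:5]]; z=float(sys.argv[5]) if len(sys.argv)>5 else .004
k=q; o,im,C=snap("pics/_.png","wrist"); best=None
for d in imaging.trace(k,"wrist"):
    m=d["pixels"]; r=render(C,k,p0,z); iou=(r&m).sum()/max(1,(r|m).sum())
    if best is None or iou>best[0]: best=(iou,m)
p,f=fit(k,[(C,best[1])],p0,z); print(q,"p",np.round(p,4),"iou0 %.2f iou %.2f"%(best[0],f))
r=render(C,k,p,z); cs,_=cv2.findContours(r.astype(np.uint8),0,2); cv2.drawContours(im,cs,-1,(0,255,0),1)
pts=np.concatenate([proj(C,place(a,*p,z)) for a in M[k]])
for u in pts: cv2.circle(im,tuple(int(v) for v in u),1,(0,0,255),-1)
c=proj(C,[[p[0],p[1],.05]])[0].astype(int); x0=int(np.clip(c[0]-130,0,380)); y0=int(np.clip(c[1]-100,0,200))
cv2.imwrite(f"pics/one_{o['time_s']:.2f}_{q}.png",cv2.resize(im[y0:y0+200,x0:x0+260],None,fx=3,fy=3,interpolation=2)); 
print(f"pics/one_{o['time_s']:.2f}_{q}.png","tcp",o["position"].round(4),"yaw",round(yaw(o),4),"need",np.round([p[0]-o["position"][0],p[1]-o["position"][1],p[2]-yaw(o)],4))
E
python3 one.py pack_a .463 .132 .03; python3 one.py rack .585 .127 .1; python3 one.py pack_a .56 .232 .3
```

```text
pack_a p [0.4647 0.133  0.0466] iou0 0.87 iou 0.88
pics/one_4.75_pack_a.png tcp [0.4583 0.1389 0.1798] yaw 0.0464 need [ 0.0065 -0.0059  0.0003]
rack p [0.5855 0.1274 0.1483] iou0 0.88 iou 0.89
pics/one_4.85_rack.png tcp [0.4586 0.1392 0.1802] yaw 0.0465 need [ 0.1268 -0.0118  0.1018]
pack_a p [0.56   0.2339 0.335 ] iou0 0.87 iou 0.92
pics/one_4.95_pack_a.png tcp [0.4586 0.1391 0.1801] yaw 0.0465 need [0.1014 0.0948 0.2886]
```

View pics/one_4.75_pack_a.png

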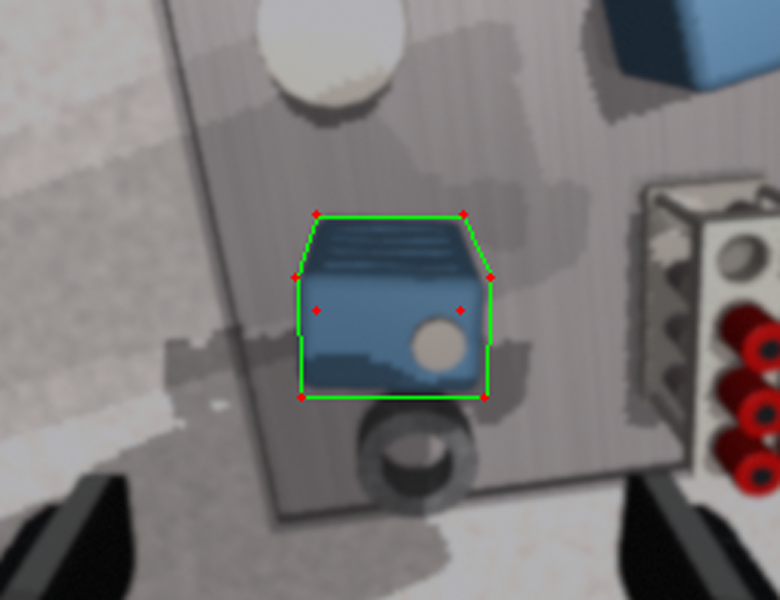

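View pics/one_4.85_rack.png

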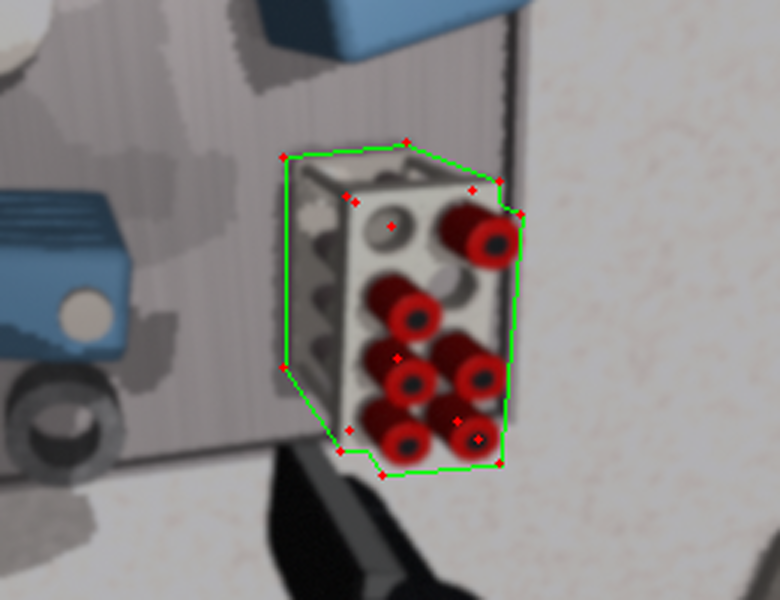

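Call:
drive_tool --commands '[0.004,-0.003,-0.01,0,-1,0.0025,-0.002,-0.02,0,-1,0,0,-0.03,0,-1,0,0,-0.02,0,-1,0,0,-0.01,0,-1]'

```text
time_s: 5.47
position: [0.4633, 0.1327, 0.0863]
ee_rot: [0.691, 0.723, -0.002, -0.0]
ft_force: [-1.2, -0.3, -0.0]
opening: 0.0859
```

Call:
drive_tool --commands '[0,0,-0.01,0,-1,0,0,-0.02,0,-1,0,0,-0.012,0,-1,0,0,-0.006,0,-1,0,0,0,0,-1]'

```text
time_s: 5.88
position: [0.4643, 0.1334, 0.0405]
ee_rot: [0.691, 0.723, -0.001, -0.0]
ft_force: [-0.8, -0.1, -0.2]
opening: 0.0851
```

Call:
drive_tool --commands '[0,0,0,0,1,0,0,0,0,1,0,0,0,0,1,0,0,0,0,1,0,0,0,0,1]'

```text
time_s: 6.3
position: [0.4653, 0.134, 0.0424]
ee_rot: [0.691, 0.723, 0.001, 0.0]
ft_force: [-2.6, -0.2, 6.1]
opening: 0.0554
```

Call:
drive_tool --commands '[0,0,0,0,1,0,0,0,0,1,0,0,0,0,1]'

```text
time_s: 6.55
position: [0.4654, 0.134, 0.0424]
ee_rot: [0.691, 0.723, 0.001, 0.0]
ft_force: [-0.2, -0.3, 5.8]
opening: 0.0553
```

Call:
drive_tool --commands '[0,0,0.015,0,1,0,0,0.03,0,1,0,0,0.035,0,1,0,0,0.035,0,1,0.003,-0.015,0.02,-0.01,1]'

```text
time_s: 6.97
position: [0.4683, 0.1213, 0.1803]
ee_rot: [0.693, 0.721, 0.002, 0.0]
ft_force: [0.5, 0.6, -0.8]
opening: 0.0552
```

Call:
drive_tool --commands '[0.006,-0.028,0,-0.02,1,0.006,-0.028,0,-0.02,1,0.006,-0.028,0,-0.02,1,0.006,-0.028,0,-0.02,1,0.006,-0.028,0,-0.02,1]'

```text
time_s: 7.38
position: [0.4977, -0.0226, 0.1768]
ee_rot: [0.73, 0.684, 0.001, 0.0]
ft_force: [-0.3, -0.1, -1.8]
opening: 0.0552
```

Call:
drive_tool --commands '[0.006,-0.028,0,-0.02,1,0.006,-0.028,0,-0.02,1,0.006,-0.028,0,-0.02,1,0.006,-0.028,0,-0.02,1,0,0,0,0,1]'

```text
time_s: 7.8
position: [0.5216, -0.1395, 0.1771]
ee_rot: [0.759, 0.652, -0.0, 0.002]
ft_force: [-0.1, -0.4, -1.0]
opening: 0.0555
```

```bash
python3 one.py carrier .507 -.243 -.145 0; python3 - <<'E'
from h import *
o,im,C=snap("pics/w3.png","wrist")
E
```

```text
carrier p [ 0.5077 -0.2409 -0.1362] iou0 0.47 iou 0.48
pics/one_7.80_carrier.png tcp [ 0.5216 -0.1395  0.1771] yaw -0.1514 need [-0.0139 -0.1014  0.0152]
```

View pics/w3.png

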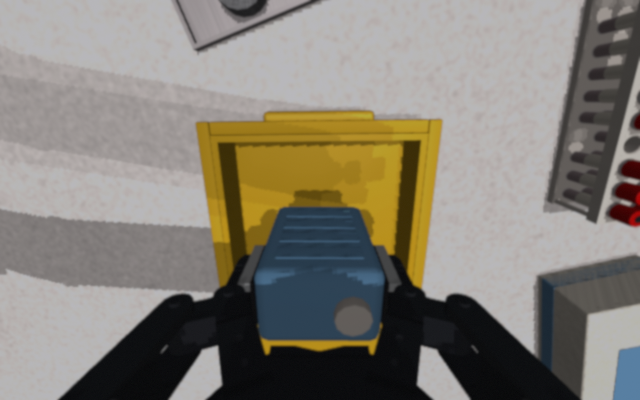

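```bash
python3 - <<'E'
from h import *
o=env.get_obs(); C=cam("wrist",o)
a=unproj(C,[[198,123],[441,120],[217,270],[424,270]],.06); print(a.round(4)); d=a[0]-a[1]; print(np.hypot(*d[:2]),"yaw",np.arctan2(d[1],d[0])+np.pi, "mid",(a[0]+a[1])/2)
i=unproj(C,[[236,146],[405,143]],.006);print(i.round(4))
y=-.14;ax=np.array([-np.sin(y),np.cos(y)]);print("ctr from edge",((a[0]+a[1])/2)[:2]-.175*ax)
print("inner: ",i.mean(0)[:2]-.157*ax, np.hypot(*(i[0]-i[1])[:2]))
E
```

```text
[[ 0.4259 -0.0522  0.06  ]
 [ 0.6383 -0.0806  0.06  ]
 [ 0.4038 -0.2004  0.06  ]
 [ 0.6193 -0.2319  0.06  ]]
0.21426496080917415 yaw 6.150121693197759 mid [ 0.53208027 -0.06639177  0.06      ]
[[ 0.4377 -0.0823  0.006 ]
 [ 0.6208 -0.1057  0.006 ]]
ctr from edge [ 0.50766023 -0.23967957]
inner:  [ 0.50736392 -0.24946918] 0.18461067928876743
```

Call:
drive_tool --commands '[0.001,0.0045,-0.015,0.013,1,0,0,-0.025,0,1,0,0,-0.03,0,1,0,0,-0.025,0,1,0,0,-0.015,0,1]'

```text
time_s: 8.37
position: [0.5213, -0.1266, 0.0638]
ee_rot: [0.751, 0.66, -0.001, -0.001]
ft_force: [-0.2, 0.6, -1.7]
opening: 0.0553
```

Call:
drive_tool --commands '[0,0,-0.008,0,1,0,0,-0.006,0,1,0,0,-0.003,0,1,0,0,0,0,1,0,0,0,0,1]'

```text
time_s: 8.78
position: [0.5232, -0.1287, 0.0502]
ee_rot: [0.752, 0.659, 0.001, 0.0]
ft_force: [0.6, -0.4, -2.0]
opening: 0.0552
```

Call:
drive_tool --commands '[0,-0.004,0,-0.003,1,0,-0.002,-0.002,-0.003,1,0,0,-0.002,0,1,0,0,-0.001,0,1,0,0,0,0,1]'

```text
time_s: 9.2
position: [0.5226, -0.1352, 0.0445]
ee_rot: [0.754, 0.657, 0.0, 0.0]
ft_force: [-1.2, -1.1, 3.0]
opening: 0.0556
```

Call:
drive_tool --commands '[0,0,0,0,0.2,0,0,0,0,-0.2,0,0,0,0,-1,0,0,0,0,-1,0,0,0,0,-1]'

```text
time_s: 9.62
position: [0.5227, -0.1346, 0.0443]
ee_rot: [0.754, 0.657, 0.0, -0.0]
ft_force: [0.1, -0.0, -0.2]
opening: 0.0851
```

Call:
drive_tool --commands '[0,0,0.01,0,-1,0,0,0.03,0,-1,0,0,0.035,0,-1,0,0,0.035,0,-1,0,0,0.02,0,-1]'

```text
time_s: 10.03
position: [0.5236, -0.1356, 0.1785]
ee_rot: [0.754, 0.657, 0.001, 0.001]
ft_force: [1.5, 0.0, 0.3]
opening: 0.0853
```

```bash
python3 one.py pack_a .5225 -.135 -.138 .006; python3 - <<'E'
from h import *
o,im,C=snap("pics/w4.png","wrist")
E
```

```text
pack_a p [ 0.5225 -0.135  -0.1436] iou0 0.87 iou 0.87
pics/one_10.03_pack_a.png tcp [ 0.5236 -0.1356  0.1785] yaw -0.138 need [-0.0012  0.0006 -0.0056]
```

View pics/w4.png

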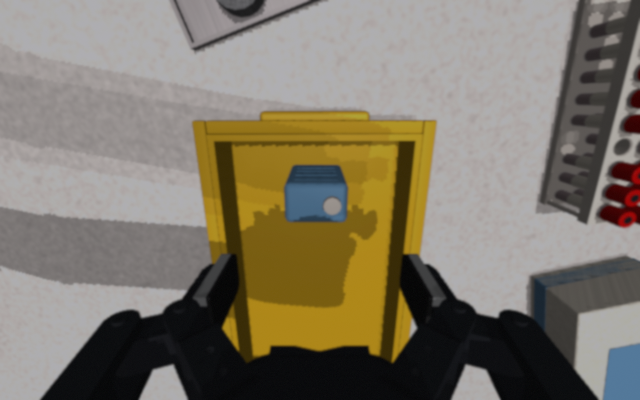

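Call:
drive_tool --commands '[0.004,0.016,0.005,0.02,-1,0.0065,0.03,0,0.033,-1,0.0065,0.03,0,0.033,-1,0.0065,0.03,0,0.033,-1,0.0065,0.03,0,0.033,-1]'

```text
time_s: 10.6
position: [0.552, 0.0034, 0.1784]
ee_rot: [0.701, 0.713, -0.001, -0.001]
ft_force: [0.6, -0.3, 0.0]
opening: 0.0853
```

Call:
drive_tool --commands '[0.0065,0.03,0,0.033,-1,0.0065,0.03,0,0.033,-1,0.0065,0.03,0,0.033,-1,0.0065,0.03,0,0.033,-1,0.006,0.007,0,0.002,-1]'

```text
time_s: 11.02
position: [0.5838, 0.1357, 0.178]
ee_rot: [0.649, 0.761, -0.0, -0.001]
ft_force: [0.0, 0.8, -0.2]
opening: 0.0853
```

Call:
drive_tool --commands '[0,0,-0.01,0,-1,0,0,0,0,-1,0,0,0,0,-1]'

```text
time_s: 11.27
position: [0.5838, 0.1267, 0.1681]
ee_rot: [0.653, 0.757, -0.001, -0.0]
ft_force: [0.0, -0.6, -0.4]
opening: 0.0851
```

```bash
python3 one.py rack .5855 .127 .148;python3 one.py pack_a .56 .232 .3
```

```text
rack p [0.5857 0.128  0.1261] iou0 0.93 iou 0.95
pics/one_11.27_rack.png tcp [0.5838 0.1267 0.1681] yaw 0.1474 need [ 0.0019  0.0013 -0.0213]
pack_a p [0.5617 0.232  0.3842] iou0 0.86 iou 0.90
pics/one_11.37_pack_a.png tcp [0.5843 0.1266 0.1691] yaw 0.1467 need [-0.0226  0.1055  0.2375]
```

```bash
cp $(ls -t pics/one*rack.png|head -1) pics/r5.png
```

```text
(no output)
```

View pics/r5.png

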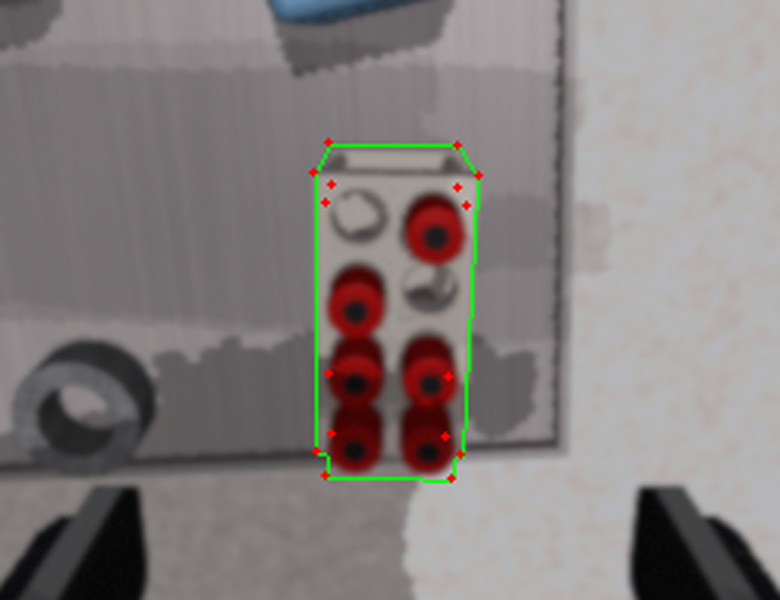

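Call:
drive_tool --commands '[0.0015,0.002,-0.01,-0.02,-1,0,0,-0.025,0,-1,0,0,-0.03,0,-1,0,0,-0.025,0,-1,0,0,-0.015,0,-1]'

```text
time_s: 11.88
position: [0.5845, 0.1297, 0.061]
ee_rot: [0.661, 0.751, -0.001, -0.001]
ft_force: [0.3, 0.2, -0.2]
opening: 0.0851
```

Call:
drive_tool --commands '[0,0,-0.008,0,-1,0,0,-0.006,0,-1,0,0,0,0,-1,0,0,0,0,-1]'

```text
time_s: 12.22
position: [0.5866, 0.1302, 0.0509]
ee_rot: [0.66, 0.751, 0.0, 0.0]
ft_force: [-0.1, -0.1, 0.3]
opening: 0.0853
```

Call:
drive_tool --commands '[-0.001,0,-0.004,0,-1,0,0,-0.002,0,-1,0,0,0,0,-1,0,0,0,0,0,0,0,0,0,0]'

```text
time_s: 12.63
position: [0.5853, 0.1302, 0.0446]
ee_rot: [0.66, 0.751, 0.0, 0.0]
ft_force: [-0.1, 0.2, 0.9]
opening: 0.0639
```

Call:
drive_tool --commands '[0,0,0,0,0.3,0,0,0,0,0.5,0,0,0,0,1,0,0,0,0,1,0,0,0,0,1]'

```text
time_s: 13.05
position: [0.5852, 0.1302, 0.0448]
ee_rot: [0.66, 0.751, 0.0, -0.0]
ft_force: [-2.7, -0.5, 5.1]
opening: 0.0448
```

Call:
drive_tool --commands '[0,0,0,0,1,0,0,0,0,1]'

```text
time_s: 13.22
position: [0.5852, 0.1302, 0.0448]
ee_rot: [0.66, 0.751, 0.0, -0.0]
ft_force: [-2.5, -0.3, 4.8]
opening: 0.0448
```

Call:
drive_tool --commands '[0,0,0.01,0,1,0,0,0.025,0,1,0,0,0.035,0,1,0,0,0.035,0,1,0,0,0.025,0,1]'

```text
time_s: 13.63
position: [0.5857, 0.1298, 0.1777]
ee_rot: [0.66, 0.751, 0.001, 0.001]
ft_force: [0.7, -0.1, -0.5]
opening: 0.0449
```

Call:
drive_tool --commands '[-0.004,-0.018,0.005,-0.015,1,-0.0065,-0.03,0,-0.024,1,-0.0065,-0.03,0,-0.024,1,-0.0065,-0.03,0,-0.024,1,-0.0065,-0.03,0,-0.024,1]'

```text
time_s: 14.05
position: [0.5537, -0.0108, 0.1789]
ee_rot: [0.702, 0.712, -0.0, -0.0]
ft_force: [-0.4, 0.1, -1.2]
opening: 0.045
```

Call:
drive_tool --commands '[-0.0065,-0.03,0,-0.024,1,-0.0065,-0.03,0,-0.024,1,-0.0065,-0.03,0,-0.024,1,-0.0065,-0.03,0,-0.024,1,-0.0065,-0.03,0,-0.024,1]'

```text
time_s: 14.47
position: [0.5207, -0.1606, 0.1789]
ee_rot: [0.743, 0.669, -0.0, -0.0]
ft_force: [0.6, 0.5, -1.1]
opening: 0.0448
```

Call:
drive_tool --commands '[-0.0065,-0.03,0,-0.024,1,-0.003,-0.015,0,-0.012,1,0,0,0,0,1,0,0,0,0,1]'

```text
time_s: 14.8
position: [0.5119, -0.2042, 0.179]
ee_rot: [0.755, 0.655, -0.0, -0.0]
ft_force: [0.1, 0.3, -1.9]
opening: 0.045
```

```bash
python3 - <<'E'
from h import *
o,im,C=snap("pics/w6.png","wrist"); print(o["position"],yaw(o))
E
```

```text
[ 0.5119488  -0.20419124  0.17896155] -0.14128664858949586
```

View pics/w6.png

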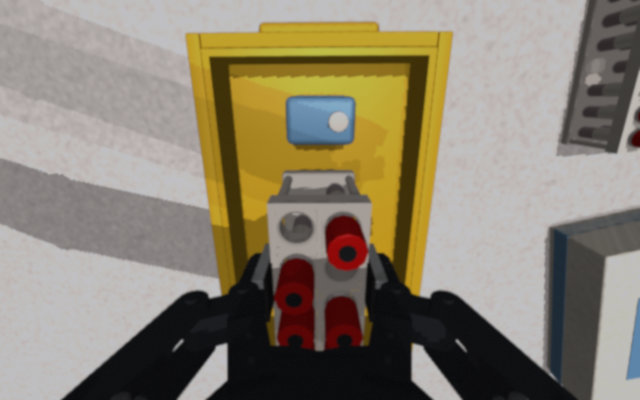

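```bash
python3 - <<'E'
from h import *
o=env.get_obs(); C=cam("wrist",o)
a=unproj(C,[[272,199],[368,199]],.179-.0448+.070); print(a, a.mean(0)[:2]-o["position"][:2], np.hypot(*(a[0]-a[1])[:2]))
b=unproj(C,[[288,141],[354,141],[286,97],[354,97]],.088);print(b)
E
```

```text
[[ 0.49908732 -0.15661148  0.2042    ]
 [ 0.54038417 -0.16239533  0.2042    ]] [0.00713344 0.04324894] 0.04169990444256929
[[ 0.49574332 -0.14597001  0.088     ]
 [ 0.54874491 -0.15339661  0.088     ]
 [ 0.50003467 -0.11257003  0.088     ]
 [ 0.55212666 -0.11987265  0.088     ]]
```

Call:
drive_tool --commands '[0.001,0,-0.015,0.003,1,0,0,-0.025,0,1,0,0,-0.03,0,1,0,0,-0.02,0,1,0,0,-0.015,0,1]'

```text
time_s: 15.27
position: [0.5134, -0.2006, 0.0719]
ee_rot: [0.752, 0.659, -0.001, -0.001]
ft_force: [-0.4, 0.0, -1.6]
opening: 0.0446
```

Call:
drive_tool --commands '[0,0,-0.008,0,1,0,0,-0.006,0,1,0,0,-0.003,0,1,0,0,0,0,1,0,0,0,0,1]'

```text
time_s: 15.68
position: [0.5147, -0.2028, 0.058]
ee_rot: [0.753, 0.658, 0.0, 0.0]
ft_force: [-0.5, -0.3, -0.9]
opening: 0.045
```

Call:
drive_tool --commands '[-0.0015,-0.0005,-0.004,-0.003,1,0,0,-0.003,0,1,0,0,-0.002,0,1,0,0,-0.001,0,1,0,0,0,0,1]'

```text
time_s: 16.1
position: [0.5125, -0.2033, 0.0471]
ee_rot: [0.754, 0.657, -0.0, -0.0]
ft_force: [0.3, 0.0, -2.4]
opening: 0.0447
```

Call:
drive_tool --commands '[0,0,-0.001,0,1,0,0,0,0,1]'

```text
time_s: 16.27
position: [0.5127, -0.2034, 0.0468]
ee_rot: [0.754, 0.657, 0.0, -0.0]
ft_force: [-2.2, 1.1, 4.7]
opening: 0.045
```

Contact. Release slowly and rise.

Call:
drive_tool --commands '[0,0,0,0,0.4,0,0,0,0,0.1,0,0,0,0,-0.3,0,0,0,0,-0.6,0,0,0,0,-1]'

```text
time_s: 16.68
position: [0.5128, -0.2034, 0.0464]
ee_rot: [0.754, 0.657, 0.0, 0.0]
ft_force: [-0.7, -0.2, 0.4]
opening: 0.0773
```

Call:
drive_tool --commands '[0,0,0.005,0,-1,0,0,0.025,0,-1,0,0,0.035,0,-1,0,0,0.035,0,-1,0,0,0.03,0,-1]'

```text
time_s: 17.1
position: [0.5125, -0.2039, 0.1787]
ee_rot: [0.754, 0.656, 0.0, 0.0]
ft_force: [1.6, -0.3, 0.5]
opening: 0.0855
```

```bash
python3 one.py rack .513 -.203 -.138 .006; python3 - <<'E'
from h import *
o,im,C=snap("pics/w7.png","wrist")
E
```

```text
rack p [ 0.5129 -0.2054 -0.1229] iou0 0.91 iou 0.94
pics/one_17.10_rack.png tcp [ 0.5125 -0.2039  0.1787] yaw -0.1389 need [ 0.0004 -0.0015  0.016 ]
```

View pics/w7.png

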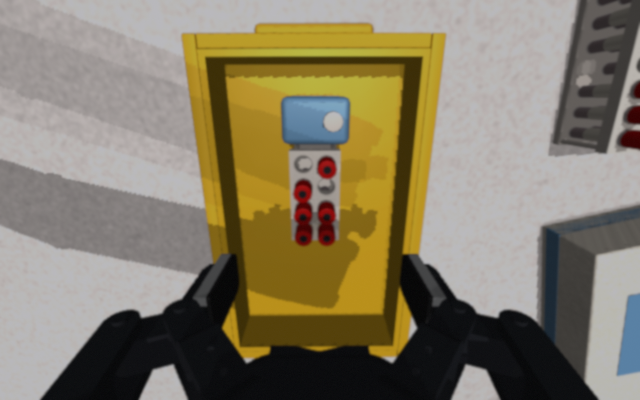

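Call:
drive_tool --commands '[-0.003,0.018,0.005,0.005,-1,-0.005,0.03,0,0.0085,-1,-0.005,0.03,0,0.0085,-1,-0.005,0.03,0,0.0085,-1,-0.005,0.03,0,0.0085,-1]'

```text
time_s: 17.67
position: [0.4885, -0.064, 0.1804]
ee_rot: [0.741, 0.671, -0.001, -0.0]
ft_force: [0.9, 1.1, -0.4]
opening: 0.0852
```

Call:
drive_tool --commands '[-0.005,0.03,0,0.0085,-1,-0.005,0.03,0,0.0085,-1,-0.005,0.03,0,0.0085,-1,-0.005,0.03,0,0.0085,-1,-0.005,0.03,0,0.0085,-1]'

```text
time_s: 18.08
position: [0.4635, 0.0859, 0.1805]
ee_rot: [0.727, 0.687, -0.001, -0.0]
ft_force: [0.7, 0.3, 0.2]
opening: 0.0855
```

Call:
drive_tool --commands '[-0.005,0.03,0,0.0085,-1,-0.005,0.03,0,0.0085,-1,-0.005,0.03,0,0.0085,-1,-0.005,0.03,0,0.0085,-1,-0.005,0.03,0,0.0085,-1]'

```text
time_s: 18.5
position: [0.4385, 0.2358, 0.1803]
ee_rot: [0.712, 0.702, -0.001, -0.0]
ft_force: [1.2, 0.9, -0.3]
opening: 0.0856
```

Call:
drive_tool --commands '[-0.005,0.03,0,0.0085,-1,-0.003,0.015,0,0,-1,0,0,0,0,-1,0,0,0,0,-1]'

```text
time_s: 18.83
position: [0.4312, 0.2793, 0.1804]
ee_rot: [0.709, 0.705, -0.001, 0.0]
ft_force: [0.1, -0.7, -0.1]
opening: 0.0852
```

```bash
python3 one.py samplebox .43 .3 -.01; python3 one.py bottle .412 .376 0;python3 one.py logger .546 .345 0;cp $(ls -t pics/one*box.png|head -1) pics/b5.png
```

```text
samplebox p [0.4313 0.3013 0.0275] iou0 0.93 iou 0.94
pics/one_18.83_samplebox.png tcp [0.4312 0.2793 0.1804] yaw -0.0046 need [0.0001 0.022  0.0321]
bottle p [ 0.4142  0.3758 -0.0395] iou0 0.87 iou 0.92
pics/one_18.93_bottle.png tcp [0.432  0.2779 0.1809] yaw -0.0074 need [-0.0178  0.0979 -0.0321]
logger p [ 0.5472  0.3464 -0.0063] iou0 0.87 iou 0.89
pics/one_19.03_logger.png tcp [0.4321 0.2781 0.1812] yaw -0.0079 need [0.1151 0.0684 0.0016]
```

View pics/b5.png

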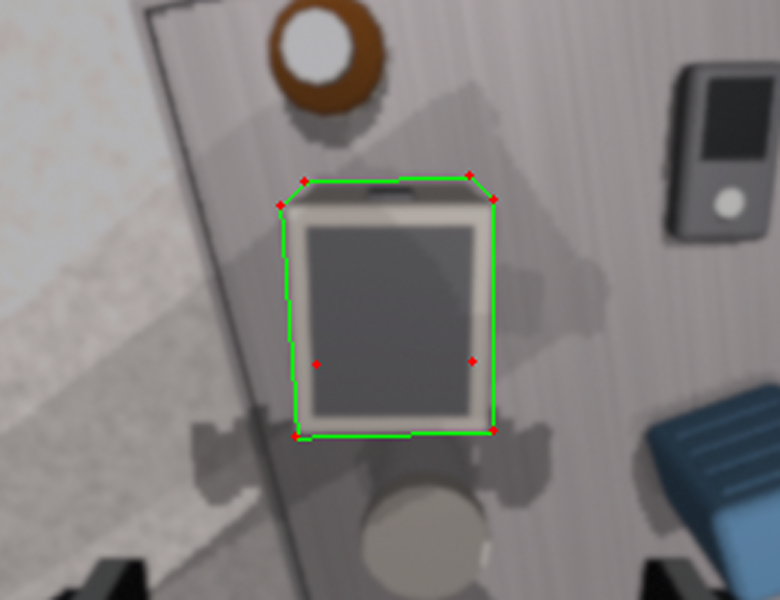

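Call:
drive_tool --commands '[-0.0005,0.012,0,0.005,-1,-0.0005,0.012,-0.01,0.006,-1,0,0,-0.02,0,-1,0,0,-0.03,0,-1,0,0,-0.025,0,-1]'

```text
time_s: 19.55
position: [0.43, 0.3051, 0.0944]
ee_rot: [0.705, 0.71, 0.0, -0.0]
ft_force: [0.7, -0.0, -1.2]
opening: 0.0853
```

Call:
drive_tool --commands '[0,0,-0.015,0,-1,0,0,-0.01,0,-1,0,0,-0.005,0,-1,0,0,0,0,-1,0,0,0,0,-1]'

```text
time_s: 19.97
position: [0.4309, 0.3042, 0.0667]
ee_rot: [0.705, 0.709, 0.0, 0.0]
ft_force: [-1.0, -0.4, -0.3]
opening: 0.0853
```

Call:
drive_tool --commands '[0,-0.002,-0.01,0,-1,0,0,-0.006,0,-1,0,0,-0.003,0,-1,0,0,0,0,-1,0,0,0,0,-0.4]'

```text
time_s: 20.38
position: [0.4306, 0.3016, 0.0472]
ee_rot: [0.705, 0.709, -0.0, -0.0]
ft_force: [-0.2, -0.2, 0.5]
opening: 0.0758
```

Call:
drive_tool --commands '[0,0,0,0,0,0,0,0,0,0.2,0,0,0,0,1,0,0,0,0,1,0,0,0,0,1]'

```text
time_s: 20.8
position: [0.4307, 0.3019, 0.0478]
ee_rot: [0.705, 0.709, 0.0, -0.0]
ft_force: [-0.7, -1.9, 6.4]
opening: 0.0591
```

Call:
drive_tool --commands '[0,0,0,0,1,0,0,0,0,1]'

```text
time_s: 20.97
position: [0.4307, 0.3019, 0.0478]
ee_rot: [0.705, 0.709, 0.0, -0.0]
ft_force: [-2.7, -1.0, 5.7]
opening: 0.059
```

Call:
drive_tool --commands '[0,0,0.01,0,1,0,0,0.025,0,1,0,0,0.035,0,1,0,0,0.035,0,1,0,0,0.03,0,1]'

```text
time_s: 21.38
position: [0.4308, 0.3013, 0.1849]
ee_rot: [0.705, 0.709, 0.0, 0.0]
ft_force: [1.4, -0.1, -2.0]
opening: 0.0585
```

Call:
drive_tool --commands '[0.002,-0.015,0.005,-0.004,1,0.0035,-0.03,0,-0.007,1,0.0035,-0.03,0,-0.007,1,0.0035,-0.03,0,-0.007,1,0.0035,-0.03,0,-0.007,1]'

```text
time_s: 21.8
position: [0.4463, 0.1647, 0.1872]
ee_rot: [0.717, 0.697, -0.0, -0.0]
ft_force: [1.1, -0.1, -2.8]
opening: 0.0592
```

Call:
drive_tool --commands '[0.0035,-0.03,0,-0.007,1,0.0035,-0.03,0,-0.007,1,0.0035,-0.03,0,-0.007,1,0.0035,-0.03,0,-0.007,1,0.0035,-0.03,0,-0.007,1]'

```text
time_s: 22.22
position: [0.4635, 0.0146, 0.1871]
ee_rot: [0.729, 0.685, -0.0, -0.0]
ft_force: [0.8, 0.6, -2.0]
opening: 0.0588
```

Call:
drive_tool --commands '[0.0035,-0.03,0,-0.007,1,0.0035,-0.03,0,-0.007,1,0.0035,-0.03,0,-0.007,1,0.0035,-0.03,0,-0.007,1,0.0035,-0.03,0,-0.007,1]'

```text
time_s: 22.63
position: [0.4809, -0.1352, 0.1873]
ee_rot: [0.741, 0.672, 0.0, -0.0]
ft_force: [-0.1, -0.1, -2.6]
opening: 0.0591
```

Call:
drive_tool --commands '[0.0035,-0.03,0,-0.007,1,0.0035,-0.03,0,-0.007,1,0.0035,-0.03,0,-0.007,1,0.0035,-0.03,0,-0.007,1,0.0035,-0.03,0,-0.007,1]'

```text
time_s: 23.05
position: [0.4986, -0.2848, 0.187]
ee_rot: [0.752, 0.659, -0.0, -0.0]
ft_force: [-0.2, 0.4, -1.0]
opening: 0.0593
```

Call:
drive_tool --commands '[0.002,-0.015,0,-0.006,1,0,0,0,0,1,0,0,0,0,1]'

```text
time_s: 23.3
position: [0.5, -0.2993, 0.1869]
ee_rot: [0.755, 0.656, -0.001, -0.0]
ft_force: [-0.0, -0.2, -3.4]
opening: 0.059
```

```bash
python3 - <<'E'
from h import *
o,im,C=snap("pics/w8.png","wrist"); print(o["position"],yaw(o))
E
```

```text
[ 0.50004146 -0.29933882  0.1868844 ] -0.1400405123159221
```

View pics/w8.png

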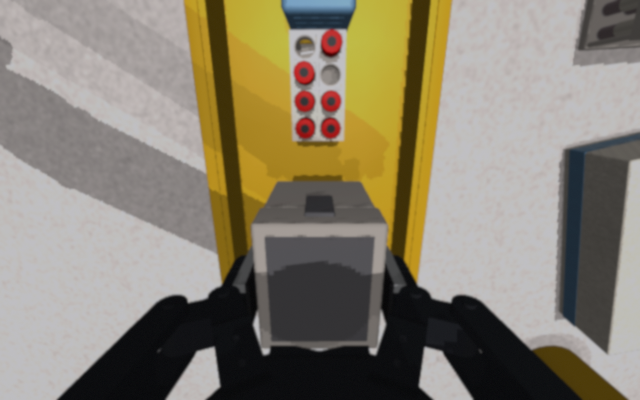

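```bash
python3 - <<'E'
from h import *
o=env.get_obs(); C=cam("wrist",o); c0=np.array([.5075,-.243]); a=-.138; ax=np.array([-np.sin(a),np.cos(a)]); px=np.array([np.cos(a),np.sin(a)])
def rc(uv,z):
    p=unproj(C,uv,z)[:,:2]-c0; return np.c_[p@px,p@ax].round(4)
print("box front/back",rc([[254,222],[384,222],[264,346],[378,346]],.218)); print("tcp",(o["position"][:2]-c0)@px,(o["position"][:2]-c0)@ax)
print("rack",rc([[293,141],[344,141]],.072))
E
```

```text
box front/back [[-0.0263 -0.02  ]
 [ 0.0289 -0.02  ]
 [-0.0264 -0.0877]
 [ 0.0309 -0.0877]]
tcp 0.0006479430350638628 -0.05550394096455643
rack [[-0.0221 -0.0047]
 [ 0.0235 -0.0047]]
```

Call:
drive_tool --commands '[0,0.006,-0.01,0.002,1,0,0,-0.025,0,1,0,0,-0.03,0,1,0,0,-0.025,0,1,0,0,-0.012,0,1]'

```text
time_s: 23.77
position: [0.4998, -0.2891, 0.0818]
ee_rot: [0.753, 0.659, -0.0, -0.002]
ft_force: [-1.5, 0.6, -2.3]
opening: 0.0589
```

Call:
drive_tool --commands '[0,0,-0.008,0,1,0,0,-0.006,0,1,0,0,-0.003,0,1,0,0,0,0,1,0,0,0,0,1]'

```text
time_s: 24.18
position: [0.5017, -0.2926, 0.0692]
ee_rot: [0.753, 0.658, 0.0, 0.001]
ft_force: [0.4, 0.3, -2.2]
opening: 0.0591
```

Call:
drive_tool --commands '[-0.001,0.0005,-0.006,-0.003,1,0,0,-0.006,0,1,0,0,-0.004,0,1,0,0,-0.002,0,1,0,0,0,0,1]'

```text
time_s: 24.6
position: [0.4999, -0.2918, 0.0501]
ee_rot: [0.754, 0.656, -0.0, -0.0]
ft_force: [0.4, 0.3, -2.1]
opening: 0.0592
```

Call:
drive_tool --commands '[0,0,-0.001,0,1,0,0,0,0,1]'

```text
time_s: 24.77
position: [0.5, -0.292, 0.0499]
ee_rot: [0.754, 0.656, 0.0, -0.0]
ft_force: [-3.5, 3.1, 10.0]
opening: 0.0589
```

Call:
drive_tool --commands '[0,0,0,0,0.2,0,0,0,0,0,0,0,0,0,-0.3,0,0,0,0,-0.6,0,0,0,0,-1]'

```text
time_s: 25.18
position: [0.5003, -0.292, 0.0494]
ee_rot: [0.754, 0.656, 0.0, 0.0]
ft_force: [-0.1, -0.1, 0.0]
opening: 0.0785
```

Call:
drive_tool --commands '[0,0,0.005,0,-1,0,0,0.025,0,-1,0,0,0.035,0,-1,0,0,0.035,0,-1,0,0,0.03,0,-1]'

```text
time_s: 25.6
position: [0.5, -0.2924, 0.1817]
ee_rot: [0.755, 0.656, 0.0, 0.0]
ft_force: [1.2, 0.3, 0.5]
opening: 0.0858
```

```bash
python3 one.py samplebox .501 -.29 -.138 .006; python3 - <<'E'
from h import *
o,im,C=snap("pics/w9.png","wrist")
E
```

```text
samplebox p [ 0.5    -0.294  -0.1389] iou0 0.91 iou 0.93
pics/one_25.60_samplebox.png tcp [ 0.5    -0.2924  0.1817] yaw -0.1393 need [-0.     -0.0016  0.0004]
```

View pics/w9.png

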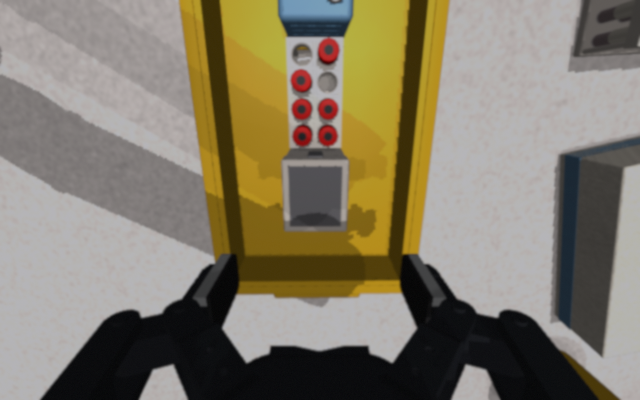

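Call:
drive_tool --commands '[0.002,0.018,0.005,0.015,-1,0.0035,0.03,0,0.028,-1,0.0035,0.03,0,0.028,-1,0.0035,0.03,0,0.028,-1,0.0035,0.03,0,0.028,-1]'

```text
time_s: 26.17
position: [0.5155, -0.1523, 0.1834]
ee_rot: [0.711, 0.703, -0.0, -0.0]
ft_force: [0.6, -0.5, 0.3]
opening: 0.0852
```

Call:
drive_tool --commands '[0.0035,0.03,0,0.028,-1,0.0035,0.03,0,0.028,-1,0.0035,0.03,0,0.028,-1,0.0035,0.03,0,0.028,-1,0.0035,0.03,0,0.028,-1]'

```text
time_s: 26.58
position: [0.533, -0.0022, 0.1834]
ee_rot: [0.66, 0.752, -0.0, -0.0]
ft_force: [0.8, 0.4, -0.1]
opening: 0.0851
```

Call:
drive_tool --commands '[0.0035,0.03,0,0.028,-1,0.0035,0.03,0,0.028,-1,0.0035,0.03,0,0.028,-1,0.0035,0.03,0,0.028,-1,0.0035,0.03,0,0.028,-1]'

```text
time_s: 27.0
position: [0.5507, 0.148, 0.1835]
ee_rot: [0.605, 0.796, -0.0, -0.0]
ft_force: [1.3, 0.2, 1.1]
opening: 0.0853
```

Call:
drive_tool --commands '[0.0035,0.03,0,0.028,-1,0.0035,0.03,0,0.028,-1,0.002,0.015,0,0.028,-1,0,0,0,0,-1,0,0,0,0,-1]'

```text
time_s: 27.42
position: [0.5598, 0.2214, 0.1834]
ee_rot: [0.572, 0.821, -0.001, 0.0]
ft_force: [0.0, -1.3, 0.6]
opening: 0.0857
```

```bash
python3 one.py pack_a .561 .233 .35; cp $(ls -t pics/one*pack_a.png|head -1) pics/b6.png
```

```text
pack_a p [0.5625 0.2339 0.3467] iou0 0.87 iou 0.89
pics/one_27.42_pack_a.png tcp [0.5598 0.2214 0.1834] yaw 0.3539 need [ 0.0027  0.0124 -0.0072]
```

View pics/b6.png

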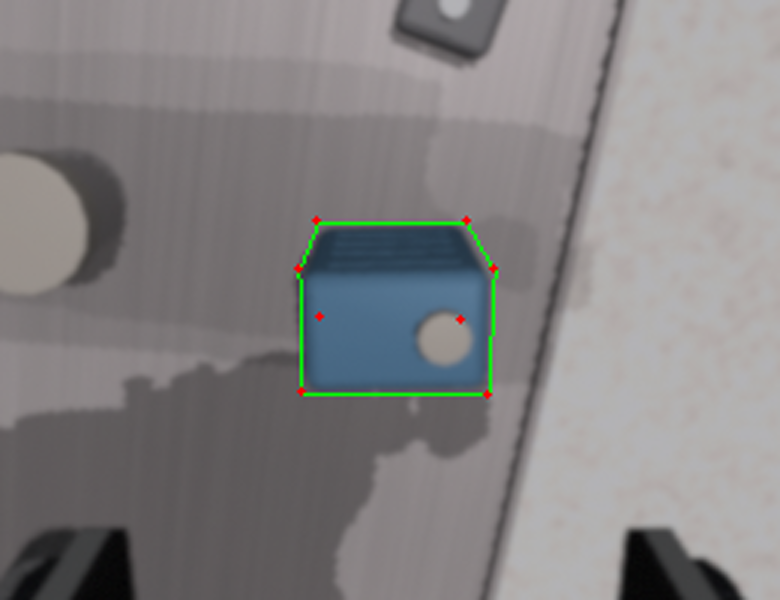

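Call:
drive_tool --commands '[0.001,0.006,-0.01,0,-1,0.0015,0.0075,-0.025,0,-1,0,0,-0.03,0,-1,0,0,-0.025,0,-1,0,0,-0.012,0,-1]'

```text
time_s: 27.93
position: [0.5609, 0.2333, 0.0786]
ee_rot: [0.573, 0.82, -0.002, -0.001]
ft_force: [-1.1, -0.5, 0.3]
opening: 0.0852
```

Call:
drive_tool --commands '[0,0,-0.014,0,-1,0,0,-0.01,0,-1,0,0,-0.006,0,-1,0,0,0,0,-1,0,0,0,0,-1]'

```text
time_s: 28.35
position: [0.5631, 0.2347, 0.0529]
ee_rot: [0.572, 0.82, 0.0, 0.0]
ft_force: [-0.0, -0.6, 0.3]
opening: 0.0852
```

Call:
drive_tool --commands '[0,0,-0.006,0,-1,0,0,-0.004,0,-1,0,0,0,0,-1,0,0,0,0,0,0,0,0,0,0.3]'

```text
time_s: 28.77
position: [0.5627, 0.2347, 0.0425]
ee_rot: [0.572, 0.82, 0.0, 0.0]
ft_force: [-0.3, 0.1, 0.7]
opening: 0.064
```

Call:
drive_tool --commands '[0,0,0,0,1,0,0,0,0,1,0,0,0,0,1,0,0,0,0,1,0,0,0,0,1]'

```text
time_s: 29.18
position: [0.5628, 0.2349, 0.0427]
ee_rot: [0.572, 0.82, 0.0, 0.0]
ft_force: [-1.0, -0.2, 4.8]
opening: 0.0553
```

Call:
drive_tool --commands '[0,0,0.01,0,1,0,0,0.025,0,1,0,0,0.035,0,1,0,0,0.035,0,1,0,0,0.035,0,1]'

```text
time_s: 29.6
position: [0.562, 0.2341, 0.1838]
ee_rot: [0.572, 0.82, -0.001, -0.0]
ft_force: [0.3, 0.4, -1.9]
opening: 0.0554
```

Call:
drive_tool --commands '[-0.002,-0.015,0.005,-0.012,1,-0.0035,-0.03,0,-0.025,1,-0.0035,-0.03,0,-0.025,1,-0.0035,-0.03,0,-0.025,1,-0.0035,-0.03,0,-0.025,1]'

```text
time_s: 30.02
position: [0.5458, 0.0978, 0.1871]
ee_rot: [0.618, 0.786, -0.0, -0.0]
ft_force: [-0.4, -0.3, -1.9]
opening: 0.0554
```

Call:
drive_tool --commands '[-0.0035,-0.03,0,-0.025,1,-0.0035,-0.03,0,-0.025,1,-0.0035,-0.03,0,-0.025,1,-0.0035,-0.03,0,-0.025,1,-0.0035,-0.03,0,-0.025,1]'

```text
time_s: 30.43
position: [0.5281, -0.0526, 0.1872]
ee_rot: [0.666, 0.746, -0.0, -0.0]
ft_force: [0.4, 0.1, -2.0]
opening: 0.0554
```

Call:
drive_tool --commands '[-0.0035,-0.03,0,-0.025,1,-0.0035,-0.03,0,-0.025,1,-0.0035,-0.03,0,-0.025,1,-0.0035,-0.03,0,-0.025,1,-0.0035,-0.03,0,-0.025,1]'

```text
time_s: 30.85
position: [0.5105, -0.2023, 0.1873]
ee_rot: [0.711, 0.703, 0.0, -0.0]
ft_force: [0.4, -0.2, -2.6]
opening: 0.0556
```

Call:
drive_tool --commands '[-0.0035,-0.03,0,-0.025,1,-0.0035,-0.03,0,-0.025,1,-0.0035,-0.03,0,-0.025,1,-0.0035,-0.03,0,-0.025,1,-0.0035,-0.03,0,-0.025,1]'

```text
time_s: 31.27
position: [0.493, -0.3521, 0.1871]
ee_rot: [0.754, 0.657, -0.0, -0.0]
ft_force: [0.5, 0.5, -1.7]
opening: 0.0552
```

Call:
drive_tool --commands '[-0.002,-0.015,0,-0.01,1,0,0,0,0,1,0,0,0,0,1,0,0,0,0,1]'

```text
time_s: 31.6
position: [0.4919, -0.3648, 0.187]
ee_rot: [0.756, 0.654, 0.0, -0.0]
ft_force: [-1.0, 0.2, -1.3]
opening: 0.0552
```

```bash
python3 - <<'E'
from h import *
o,im,C=snap("pics/w10.png","wrist"); print(o["position"],yaw(o))
E
```

```text
[ 0.49186097 -0.36477326  0.18699289] -0.14434820553417707
```

View pics/w10.png

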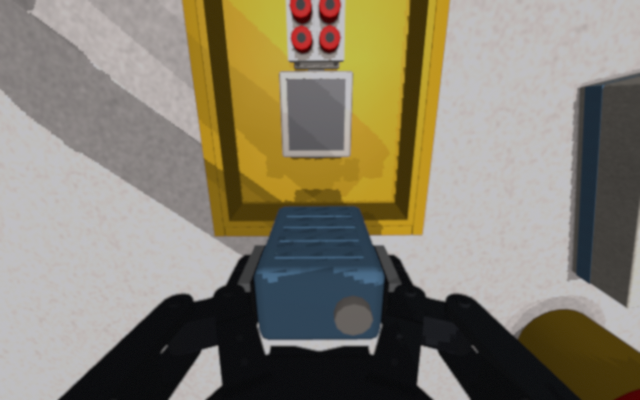

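```bash
cat > rc.py <<'E'
from h import *
c0=np.array([.5075,-.243]); a=-.138; ax=np.array([-np.sin(a),np.cos(a)]); px=np.array([np.cos(a),np.sin(a)])
def rc(C,uv,z):
    p=unproj(C,uv,z)[:,:2]-c0; return np.c_[p@px,p@ax].round(4)
E
python3 - <<'E'
from rc import *
o=env.get_obs(); C=cam("wrist",o)
print("box front,back",rc(C,[[281,72],[352,72],[282,157],[350,157]],.081)); 
t=o["position"][:2]-c0; print("tcp",t@px,t@ax)
print("rack",rc(C,[[288,60],[343,60]],.072)); print("carrier end",rc(C,[[215,235],[424,235]],.06))
print("inner rim",rc(C,[[234,205],[408,205]],.006))
print("pack",rc(C,[[258,270],[383,270],[262,338],[379,338]],.230))
E
```

```text
box front,back [[-0.0277 -0.0152]
 [ 0.0293 -0.0155]
 [-0.0301 -0.0839]
 [ 0.0297 -0.0843]]
tcp 0.0016261627205994935 -0.12219009400888764
rack [[-0.0226 -0.0053]
 [ 0.0226 -0.0055]]
carrier end [[-0.107  -0.1695]
 [ 0.1119 -0.1707]]
inner rim [[-0.101  -0.1557]
 [ 0.1099 -0.1569]]
pack [[-0.0222 -0.1025]
 [ 0.0282 -0.1028]
 [-0.0231 -0.1373]
 [ 0.0287 -0.1376]]
```

Call:
drive_tool --commands '[0,0.005,-0.01,0.003,1,0,0.005,-0.025,0.003,1,0,0,-0.03,0,1,0,0,-0.025,0,1,0,0,-0.012,0,1]'

```text
time_s: 32.07
position: [0.4912, -0.3523, 0.0816]
ee_rot: [0.754, 0.657, -0.0, -0.002]
ft_force: [-0.8, 0.3, -2.5]
opening: 0.0557
```

Call:
drive_tool --commands '[0,0,-0.008,0,1,0,0,-0.006,0,1,0,0,-0.003,0,1,0,0,0,0,1,0,0,0,0,1]'

```text
time_s: 32.48
position: [0.4926, -0.3557, 0.0692]
ee_rot: [0.754, 0.656, 0.0, 0.001]
ft_force: [0.6, 0.6, -3.0]
opening: 0.0554
```

Call:
drive_tool --commands '[-0.0005,0.0005,-0.01,0,1,0,0,-0.006,0,1,0,0,-0.004,0,1,0,0,-0.003,0,1,0,0,0,0,1]'

```text
time_s: 32.9
position: [0.4914, -0.3549, 0.045]
ee_rot: [0.754, 0.656, -0.0, -0.0]
ft_force: [0.2, -0.2, -1.4]
opening: 0.0554
```

Call:
drive_tool --commands '[0,0,-0.0015,0,1,0,0,0,0,1]'

```text
time_s: 33.07
position: [0.4916, -0.355, 0.0447]
ee_rot: [0.754, 0.656, 0.0, -0.0]
ft_force: [-4.8, 3.8, 10.9]
opening: 0.0555
```

Call:
drive_tool --commands '[0,0,0,0,0.2,0,0,0,0,0,0,0,0,0,-0.3,0,0,0,0,-1,0,0,0,0,-1]'

```text
time_s: 33.48
position: [0.4919, -0.3551, 0.044]
ee_rot: [0.754, 0.656, 0.0, 0.0]
ft_force: [0.5, 0.4, -1.2]
opening: 0.0775
```

Call:
drive_tool --commands '[0,0,0.005,0,-1,0,0,0.025,0,-1,0,0,0.035,0,-1,0,0,0.035,0,-1,0,0,0.035,0,-1]'

```text
time_s: 33.9
position: [0.4912, -0.3549, 0.1805]
ee_rot: [0.755, 0.656, -0.0, -0.0]
ft_force: [1.6, -0.5, 0.6]
opening: 0.0857
```

```bash
python3 - <<'E'
from h import *
o,im,C=snap("pics/w11.png","wrist"); print(o["position"],yaw(o))
E
python3 one.py pack_a .4916 -.355 -.138 .006
```

```text
[ 0.49118278 -0.3549415   0.18047708] -0.1390936086231986
pack_a p [ 0.4929 -0.3561 -0.1472] iou0 0.82 iou 0.83
pics/one_33.95_pack_a.png tcp [ 0.4934 -0.3574  0.1875] yaw -0.1397 need [-0.0005  0.0014 -0.0076]
```

View pics/w11.png

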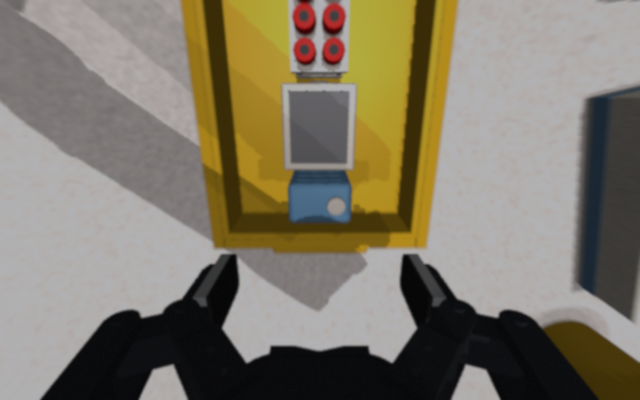

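Call:
drive_tool --commands '[0.0015,0.015,0,0.003,-1,0.0025,0.03,0,0.006,-1,0.0025,0.03,0,0.006,-1,0.0025,0.03,0,0.006,-1,0.0025,0.03,0,0.006,-1]'

```text
time_s: 34.47
position: [0.5025, -0.2183, 0.1778]
ee_rot: [0.745, 0.667, -0.0, -0.001]
ft_force: [0.2, 0.5, 0.6]
opening: 0.0853
```

Call:
drive_tool --commands '[0.0025,0.03,0,0.006,-1,0.0025,0.03,0,0.006,-1,0.0025,0.03,0,0.006,-1,0.0025,0.03,0,0.006,-1,0.0025,0.03,0,0.006,-1]'

```text
time_s: 34.88
position: [0.515, -0.0682, 0.1781]
ee_rot: [0.735, 0.678, -0.0, -0.0]
ft_force: [1.5, 0.1, 0.2]
opening: 0.0858
```

Call:
drive_tool --commands '[0.0025,0.03,0,0.006,-1,0.0025,0.03,0,0.006,-1,0.0025,0.03,0,0.006,-1,0.0025,0.03,0,0.006,-1,0.0025,0.03,0,0.006,-1]'

```text
time_s: 35.3
position: [0.5275, 0.0817, 0.1781]
ee_rot: [0.725, 0.689, -0.0, -0.0]
ft_force: [0.6, 0.6, 0.2]
opening: 0.0856
```

Call:
drive_tool --commands '[0.0025,0.03,0,0.006,-1,0.0025,0.03,0,0.006,-1,0.0025,0.03,0,0.006,-1,0.0025,0.03,0,0.006,-1,0.0025,0.03,0,0.006,-1]'

```text
time_s: 35.72
position: [0.54, 0.2316, 0.1778]
ee_rot: [0.714, 0.7, -0.001, -0.0]
ft_force: [1.0, -0.2, 0.0]
opening: 0.0855
```

Call:
drive_tool --commands '[0.0015,0.03,0,0.006,-1,0.0015,0.03,-0.01,0.006,-1,0,0.015,-0.02,0,-1,0,0,0,0,-1,0,0,0,0,-1]'

```text
time_s: 36.13
position: [0.5423, 0.3053, 0.1466]
ee_rot: [0.71, 0.704, -0.002, 0.0]
ft_force: [0.5, -0.6, -0.0]
opening: 0.0854
```

```bash
python3 one.py logger .547 .346 0; cp $(ls -t pics/one*logger.png|head -1) pics/l6.png
```

```text
logger p [0.5488 0.3473 0.0174] iou0 0.88 iou 0.92
pics/one_36.13_logger.png tcp [0.5423 0.3053 0.1466] yaw -0.0078 need [0.0065 0.0419 0.0253]
```

View pics/l6.png

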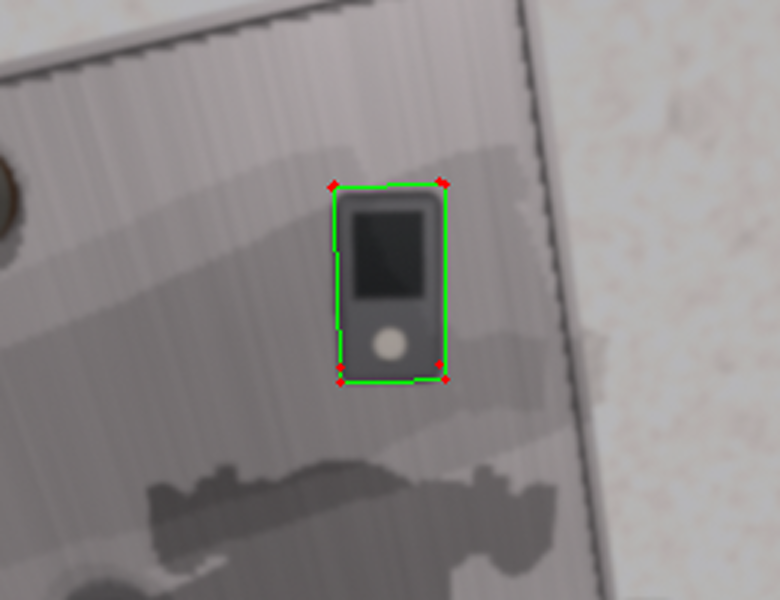

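Call:
drive_tool --commands '[0.003,0.02,0,0.006,-0.3,0.0025,0.021,-0.015,0.006,-0.3,0,0,-0.025,0,-0.3,0,0,-0.025,0,-0.3,0,0,-0.012,0,-0.3]'

```text
time_s: 36.65
position: [0.5487, 0.3445, 0.07]
ee_rot: [0.707, 0.708, -0.001, 0.0]
ft_force: [-0.4, 0.1, -0.0]
opening: 0.0556
```

Call:
drive_tool --commands '[0,0,-0.008,0,-0.3,0,0,0,0,-0.3,0,0,0,0,-0.3]'

```text
time_s: 36.9
position: [0.5499, 0.3457, 0.065]
ee_rot: [0.707, 0.708, 0.001, 0.0]
ft_force: [0.1, -0.0, 1.4]
opening: 0.0555
```

Call:
drive_tool --commands '[-0.0015,0.0005,-0.012,0,-0.3,0,0,-0.015,0,-0.3,0,0,-0.012,0,-0.3,0,0,-0.008,0,-0.3,0,0,0,0,-0.3]'

```text
time_s: 37.32
position: [0.5461, 0.3458, 0.0141]
ee_rot: [0.706, 0.708, -0.002, -0.0]
ft_force: [-0.3, -0.1, -1.1]
opening: 0.0556
```

Call:
drive_tool --commands '[0,0,-0.004,0,-0.3,0,0,-0.003,0,-0.3,0,0,0,0,-0.3,0,0,0,0,-0.3]'

```text
time_s: 37.65
position: [0.5478, 0.3467, 0.01]
ee_rot: [0.706, 0.708, 0.0, 0.0]
ft_force: [-0.2, -0.1, 0.3]
opening: 0.0557
```

Call:
drive_tool --commands '[0,0,-0.002,0,-0.3,0,0,-0.002,0,0,0,0,0,0,0.2,0,0,0,0,0.4,0,0,0,0,1]'

```text
time_s: 38.07
position: [0.5477, 0.3467, 0.0059]
ee_rot: [0.706, 0.708, 0.0, -0.0]
ft_force: [1.2, -0.1, 2.1]
opening: 0.0326
```

Call:
drive_tool --commands '[0,0,0,0,1,0,0,0,0,1,0,0,0,0,1,0,0,0,0,1]'

```text
time_s: 38.4
position: [0.5477, 0.3467, 0.0059]
ee_rot: [0.706, 0.708, 0.0, -0.0]
ft_force: [-0.1, -0.8, 2.0]
opening: 0.0329
```

Call:
drive_tool --commands '[0,0,0.01,0,1,0,0,0.025,0,1,0,0,0.035,0,1,0,0,0.035,0,1,0,0,0.035,0,1]'

```text
time_s: 38.82
position: [0.5474, 0.3462, 0.1478]
ee_rot: [0.706, 0.708, -0.0, 0.0]
ft_force: [1.6, 0.2, 0.6]
opening: 0.0323
```

Call:
drive_tool --commands '[-0.001,-0.015,0.02,-0.003,1,-0.0022,-0.03,0.015,-0.0066,1,-0.0022,-0.03,0,-0.0066,1,-0.0022,-0.03,0,-0.0066,1,-0.0022,-0.03,0,-0.0066,1]'

```text
time_s: 39.23
position: [0.5376, 0.2102, 0.1817]
ee_rot: [0.717, 0.697, 0.0, -0.0]
ft_force: [0.9, 0.3, -0.4]
opening: 0.0327
```

Call:
drive_tool --commands '[-0.0022,-0.03,0,-0.0066,1,-0.0022,-0.03,0,-0.0066,1,-0.0022,-0.03,0,-0.0066,1,-0.0022,-0.03,0,-0.0066,1,-0.0022,-0.03,0,-0.0066,1]'

```text
time_s: 39.65
position: [0.5264, 0.06, 0.1814]
ee_rot: [0.728, 0.685, 0.0, -0.0]
ft_force: [-0.0, -1.1, -1.2]
opening: 0.0324
```

Call:
drive_tool --commands '[-0.0022,-0.03,0,-0.0066,1,-0.0022,-0.03,0,-0.0066,1,-0.0022,-0.03,0,-0.0066,1,-0.0022,-0.03,0,-0.0066,1,-0.0022,-0.03,0,-0.0066,1]'

```text
time_s: 40.07
position: [0.5153, -0.0899, 0.1814]
ee_rot: [0.739, 0.673, 0.001, -0.0]
ft_force: [0.3, -0.2, -0.9]
opening: 0.0324
```

Call:
drive_tool --commands '[-0.0022,-0.03,0,-0.0066,1,-0.0022,-0.03,0,-0.0066,1,-0.0022,-0.03,0,-0.0066,1,-0.0022,-0.03,0,-0.0066,1,-0.0022,-0.03,0,-0.0066,1]'

```text
time_s: 40.48
position: [0.5044, -0.2397, 0.1814]
ee_rot: [0.75, 0.661, 0.0, -0.0]
ft_force: [0.6, 0.4, -0.3]
opening: 0.0326
```

Call:
drive_tool --commands '[-0.0015,-0.015,0,-0.005,1,0,0,0,0,1,0,0,0,0,1,0,0,0,0,1]'

```text
time_s: 40.82
position: [0.5035, -0.2524, 0.1809]
ee_rot: [0.752, 0.66, 0.0, -0.0]
ft_force: [0.0, 0.5, -0.5]
opening: 0.0327
```

```bash
python3 - <<'E'
from h import *
o,im,C=snap("pics/w12.png","wrist"); print(o["position"],yaw(o))
E
```

```text
[ 0.50345454 -0.25242589  0.18090119] -0.130326710533723
```

View pics/w12.png

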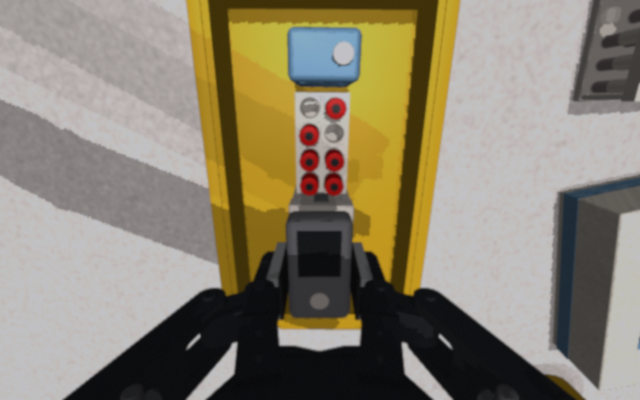

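```bash
python3 - <<'E'
from rc import *
o=env.get_obs(); C=cam("wrist",o)
t=o["position"][:2]-c0; print("tcp",t@px,t@ax)
print("logger",rc(C,[[288,213],[350,213],[290,316],[350,316]],.197)); 
print("rack",rc(C,[[296,92],[349,92],[296,194]],.072),"pack",rc(C,[[289,84],[360,84],[289,28]],.086))
E
```

```text
tcp -0.0025847719823140847 -0.009452827031876576
logger [[-0.017   0.0241]
 [ 0.0125  0.0243]
 [-0.0176 -0.0363]
 [ 0.0151 -0.036 ]]
rack [[-0.0218  0.0822]
 [ 0.0222  0.0826]
 [-0.0233 -0.0066]] pack [[-0.026   0.0875]
 [ 0.0291  0.088 ]
 [-0.0251  0.1259]]
```

Call:
drive_tool --commands '[-0.001,-0.015,0,-0.003,1,-0.001,-0.018,0,-0.003,1,-0.001,-0.006,-0.01,-0.002,1,0,0,-0.015,0,1,0,0,-0.01,0,1]'

```text
time_s: 41.28
position: [0.5001, -0.2913, 0.1442]
ee_rot: [0.754, 0.656, -0.0, -0.001]
ft_force: [0.2, 1.3, -0.2]
opening: 0.0324
```

Call:
drive_tool --commands '[0,0,-0.005,0,1,0,0,0,0,1,0,0,0,0,1]'

```text
time_s: 41.53
position: [0.5005, -0.2917, 0.1407]
ee_rot: [0.754, 0.657, -0.0, -0.0]
ft_force: [0.5, -0.1, -1.1]
opening: 0.0325
```

Call:
drive_tool --commands '[0,-0.002,-0.01,-0.002,1,0,0,-0.018,0,1,0,0,-0.012,0,1,0,0,-0.006,0,1,0,0,-0.002,0,1]'

```text
time_s: 41.95
position: [0.4997, -0.294, 0.0916]
ee_rot: [0.755, 0.656, -0.001, -0.001]
ft_force: [-0.1, 0.4, -1.3]
opening: 0.0325
```

Call:
drive_tool --commands '[0,0,0,0,1,0,0,0,0,1,0,0,-0.003,0,1,0,0,-0.002,0,1,0,0,0,0,1]'

```text
time_s: 42.37
position: [0.5003, -0.2942, 0.0877]
ee_rot: [0.755, 0.656, 0.0, -0.0]
ft_force: [-0.2, 0.9, -0.1]
opening: 0.0323
```

Call:
drive_tool --commands '[0,0,-0.002,0,1,0,0,-0.001,0,1,0,0,-0.001,0,1,0,0,0,0,1]'

```text
time_s: 42.7
position: [0.5002, -0.2943, 0.0836]
ee_rot: [0.755, 0.656, -0.0, -0.0]
ft_force: [-0.2, -0.3, -0.3]
opening: 0.0327
```

Call:
drive_tool --commands '[0,0,-0.001,0,1,0,0,0,0,1]'

```text
time_s: 42.87
position: [0.5004, -0.2944, 0.0829]
ee_rot: [0.755, 0.656, 0.0, 0.0]
ft_force: [0.1, 0.5, -0.7]
opening: 0.0326
```

Call:
drive_tool --commands '[0,0,-0.001,0,1,0,0,0,0,1]'

```text
time_s: 43.03
position: [0.5004, -0.2945, 0.0828]
ee_rot: [0.755, 0.656, 0.0, -0.0]
ft_force: [-3.2, 2.5, 12.4]
opening: 0.0328
```

Contact. Release and rise.

Call:
drive_tool --commands '[0,0,0,0,0.5,0,0,0,0,0.3,0,0,0,0,0.1,0,0,0,0,-0.1,0,0,0,0,-0.3]'

```text
time_s: 43.45
position: [0.5003, -0.2943, 0.0817]
ee_rot: [0.755, 0.656, -0.0, 0.0]
ft_force: [-0.7, 0.1, -0.2]
opening: 0.0555
```

Call:
drive_tool --commands '[0,0,0.004,0,-0.3,0,0,0.015,0,-0.3,0,0,0.03,0,-0.3,0,0,0.03,0,-1,0,0,0.03,0,-1]'

```text
time_s: 43.87
position: [0.4998, -0.2944, 0.1921]
ee_rot: [0.755, 0.655, -0.0, -0.0]
ft_force: [0.4, -0.3, 2.0]
opening: 0.0776
```

Call:
drive_tool --commands '[0,-0.015,0.02,0,-1,0,-0.015,0.03,0,-1,0,0,0.03,0,-1,0,0,0,0,-1,0,0,0,0,-1]'

```text
time_s: 44.28
position: [0.5007, -0.3252, 0.2724]
ee_rot: [0.755, 0.655, 0.001, 0.001]
ft_force: [-0.1, 0.7, -0.0]
opening: 0.0853
```

```bash
python3 - <<'E'
from h import *
o,im,C=snap("pics/w13.png","wrist"); print(o["position"],yaw(o),o["time_s"])
cv2.imwrite("pics/s13.png",cv2.resize(imaging.get_image("scene")[60:320,180:500,::-1],None,fx=2.4,fy=2.2))
E
python3 one.py logger .5 -.293 -.138 .081; python3 one.py samplebox .5 -.293 -.138 .006
```

```text
[ 0.5007139  -0.32521832  0.272422  ] -0.1415563446591643 44.2833
logger p [ 0.5135 -0.2862 -0.1139] iou0 0.08 iou 0.29
pics/one_44.38_logger.png tcp [ 0.5002 -0.3239  0.2702] yaw -0.1406 need [0.0133 0.0376 0.0267]
samplebox p [ 0.5013 -0.2913 -0.1391] iou0 0.47 iou 0.49
pics/one_44.48_samplebox.png tcp [ 0.5    -0.3236  0.2696] yaw -0.1404 need [0.0013 0.0323 0.0013]
```

View pics/w13.png

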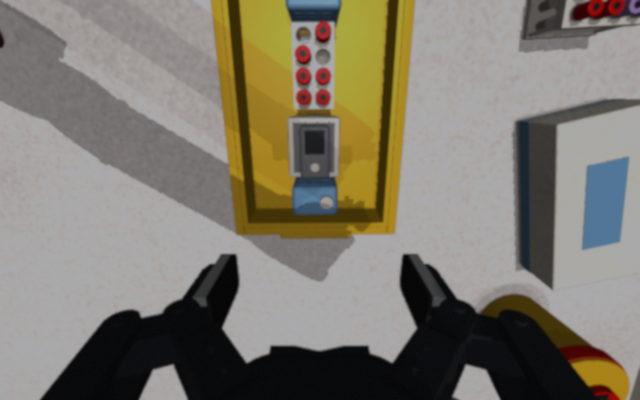

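View pics/s13.png

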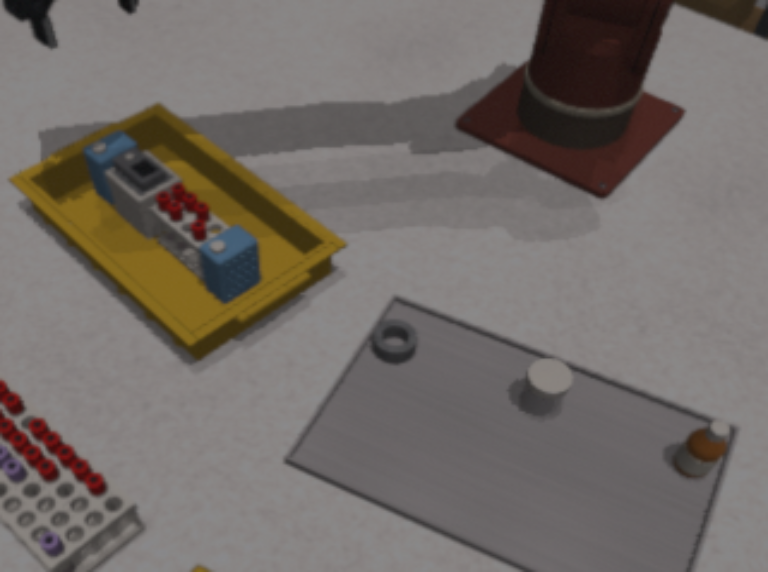

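```bash
python3 - <<'E'
import cv2
im=cv2.imread('pics/w13.png')[100:220,260:370]
cv2.imwrite('pics/w13z.png',cv2.resize(im,None,fx=5,fy=5,interpolation=2))
E
```

```text
(no output)
```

View pics/w13z.png

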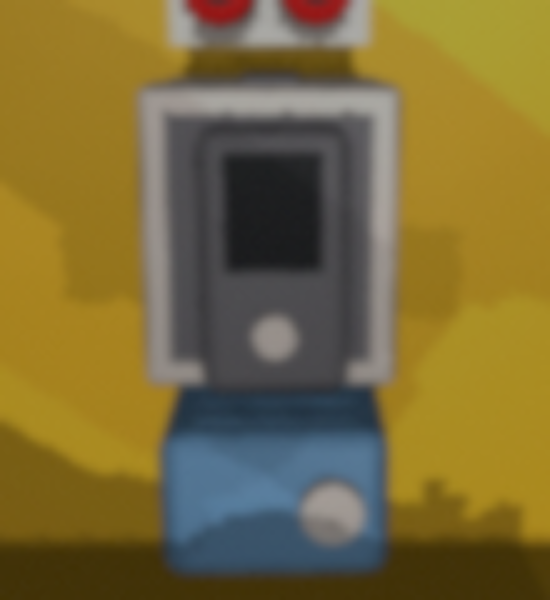

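```bash
python3 - <<'E'
from rc import *
o=dict(position=np.array([0.5007139,-0.32521832,0.272422])); o["ee_rot"]=env.get_obs()["ee_rot"]; C=cam("wrist",o)
print("box",rc(C,[[288,117.4],[339.6,117.4],[290,176.8],[338.6,176.8]],.081))
print("logger",rc(C,[[300,125],[330,125],[301.5,177.4],[329.5,177.4]],.099))
print("pack",rc(C,[[293,187],[337,187],[293,215],[337,215]],.086))
print("rack",rc(C,[[294,109],[334,109]],.072))
E
```

```text
box [[-0.0299 -0.0148]
 [ 0.0285 -0.015 ]
 [-0.0301 -0.084 ]
 [ 0.0286 -0.0842]]
logger [[-0.0153 -0.0219]
 [ 0.017  -0.022 ]
 [-0.015  -0.0802]
 [ 0.017  -0.0802]]
pack [[-0.0264 -0.0954]
 [ 0.0266 -0.0955]
 [-0.0276 -0.1317]
 [ 0.0272 -0.1319]]
rack [[-0.0236 -0.006 ]
 [ 0.0224 -0.0061]]
```

```bash
python3 -c "
from workcell import env
print(env.job_done())"
```

```text
the job is handed in; nothing more can be done
None
```

The carrier is packed as asked and the job is handed in at about 44.5 s of the 136 s allowed. No verdict was reported.

- **Row:** from left to right it runs cool pack, tube rack, sample box, cool pack. All stand upright and within a couple of mm of the carrier's middle line, with gaps of roughly 6–9 mm. The logger went on last and lies flat on the lid, about 1.5 mm off centre.
- **Gentle setting:** the rack and box went down in 1–4 mm steps, and contact forces read at most about 12 N. The pot, tape and bottle still stand on the tray; I judged that by eye in the last scene picture and did not measure them again.
- **Check that failed:** the last automatic outline fits for the logger (overlap 0.29) and the box (0.49) were no good in the final picture. The network's outline of either did not match it well. I measured the edges by hand in the same picture instead, giving logger centre −51 mm and box centre −49.5 mm along the carrier.
- **Small disagreement:** one outline fit put the placed rack about 0.015 rad off the carrier's axis. Its visible edges looked square.

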